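Raise the easel ledge to its middle rung and stand the border panel on it

TASK

Raise the ledge of the small sloping easel from its lowest rung to the middle one: lift it just past the middle rung so that its pawl drops behind, then let it down gently in the fingers (do not let it fall) until the pawl sits on that rung, and only then let go. Then lay the little mosaic border panel on the easel, tiles outward and long side up the slope, centred and square, with its end resting on the ledge's lip. Leave the roll of tape and the glue bottle where they are.

Things in the scene. Friction and masses are not known exactly. Their poses are not given: they have to be found in the camera images.
- easel: Fixed wooden table easel, 118 mm wide. Origin on the table under its middle; x level toward its high end, y left, z up. Front face (two stiles, 108 mm over all, 48 mm apart, 310 mm long) rises toward +x at 35 degrees from level, from (-130, 0, 35) mm; top end 213 mm high. Three 14 mm steel cross rungs between the stiles, 55 mm apart along the slope. A tool square to the face leans 35 degrees.
- ledge (a joint): Travel of the ledge up the slope, m: 0 with its pawl on the lowest rung (start), 0.055 on the middle, 0.110 on the top rung, stop at 0.135. Pulls down the slope with about 2 N and slides when let go unless the pawl holds; lifting takes 3 to 4 N. Past a rung it cannot come back below it. Falling freely more than about 4 mm exceeds 0.20 m/s, which counts as a drop.
- ledge_lip (a point): Middle of the lip's bearing (up-slope) side, level with the stiles' front face. Axes: x up the slope, y across to the left, z square out of the face. The lip is a wooden bar 104 mm across y, 12 mm thick (toward -x), standing 22 mm out of the face; the panel's end rests on its +x side.
- ledge_grip (a point): Grip point in the wooden grip block below the lip: block 44 mm along the slope, 24 mm across y, 46 mm out of the face; pinch it across y. The point is 44 mm down-slope of ledge_lip, 30 mm out of the face, 16 mm under the block's outer end. The plate round the block stands 8.5 mm out of the face. Axes as ledge_lip.
- pawl (a joint): Angle of the pawl, a dark steel tongue 36 x 16 mm hinged under the ledge's lower edge, hanging down-slope between the stiles. 0 hanging against its stop (locks on a rung), growing as a rung lifts it, about 0.4 rad passing a rung; falls back by its weight. Fully down again from joint ledge 0.056 to 0.069.
- pawl_tip (a point): Middle of the pawl's end face, which sits on the upper side of a rung.
- panel: Loose mosaic border panel lying on the table, tiles up: plywood 140 x 60 x 14 mm with three rows of small stone and ceramic tiles on it, 18 mm thick in all, 0.18 kg. Origin at the centre of its underside; x along its length, y across (60 mm, grip it here), z up out of the tiles. Either end may be the lower one.
- masking_tape: Roll of masking tape lying on the table, 107 mm across, 25 mm high; origin under its centre. Bystander.
- glue_bottle: White glue bottle with red cap, 58 mm across, 173 mm high, standing; origin under its centre. Bystander.
Things that resemble listed ones, but are neither listed nor needed, are in the scene too. There is more than one size of the panel; the job needs the larger.

How it is judged:
By the outcome, as a careful person would: the job done as asked, in the order asked, and still so for the second after the job is handed in, with the robot touching nothing.
It also fails if it takes over 48 s, if anything falls off the work surface, if the arm or the gripper's body presses on something with over 40 N, if the wrist force passes 120 N, or if a joint passes its speed limit or range.

ROBOT

A 6-joint arm with a two-finger parallel gripper is mounted at the origin on the work surface; the furniture and walls round the work are solid. World frame = base frame: x ahead of the robot, y to its left, z up, the work surface at z = 0. Lengths are in mm, angles in rad, forces in N, time in s.
With the tool pointing down it reaches from about 350 to 850 mm from the base axis. Payload 8.1 kg.
Tool frame: the origin (TCP) lies midway between the tips of the shut fingers; the grasp point (between the pads) lies 19 mm behind it; z points along the fingers, y is the line along which they close (so a half turn about z gives the same grasp; the last joint's range is limited). The gripper opens to 85 mm and grips with 20 to 120 N. Pads are 22 mm wide; open, the fingers measure 114 mm over their backs; the gripper's body (76 mm by 85 mm) begins 54 mm behind the grasp point. The pads swing forward as they close: fully open they stand 13 mm farther back than shut.
Start: joints at [1.244, 0.13, 1.488, -0, 1.523, -0.085], TCP at [143.648, 582.555, 231.292] pointing down, gripper open.
Joint ranges: [-2.96, 2.96], [-0.89, 2.26], [0.02, 2.5], [-1.34, 4.48], [0, 2.73], [-2.66, 2.66]. Speed limits (rad/s): [2.39, 2.39, 2.79, 3.14, 3.14, 3.14].

INTERFACE

Orientations are given as a unit quaternion [w, x, y, z].
In Python, from cell import env gives the robot as it stands.
- The arm moves only by the tool play_rows, never from a script. Its argument "series" is a list of rows, each a list of 7 numbers: the shift along the tool's x, y, z in m, then the turn, a rotation vector about the tool's x, y, z in rad, then the opening, from 0 (shut) to 1 (fully open). In form: [[x, y, z, wx, wy, wz, gripper], ...]. A call has 1 to 8 rows; each row shifts and turns the commanded pose from where the row before left it, along the tool's axes as they then stand; what a row does not reach is not made up. A row lasts 1/12 s, in which the tool goes at most 41.7 mm and 7.16 degrees, less where a joint would pass 70% of its speed; a pose out of reach is approached as far as the arm can. A call with a gripper value outside its range is refused whole. The fingers move at their own pace and stop on an object; "squeeze" is the grip in N (left out, the last holds). Time passes only in rows, so rows that do not move let the fingers close. It gives the time, the measured TCP pose, the force, the opening and the grip force at its end, in the units of the state.
- env.sense(): the state, without advancing time (a new reading comes with each control period).
- env.camera(name): name is "scene" or "side" or "wrist"; returns a dict with "frame" (420x560x3 uint8, red, green, blue), "fx", "fy", "cx", "cy" (pixels), "xyz" and "attitude" of the camera in the world; the wrist camera has in their place "tool_from_camera" (4x4, takes a point from camera to tool coordinates, whose origin is the TCP and whose axes are the flange's). Camera axes: x right, y up, looking along -z (the intrinsics and any distortion apply to the point x, -y, -z); pixel columns grow to the right and rows downward; lengths in mm; the calibration is good to about 2 mm. A picture is of the moment at which its call begins: read the wrist's pose just before it. There is no depth.
- env.close_job(): hands the job in; it is judged then, once.
The state is a dict: "time": time; "joint_pos": joint angles; "joint_velocities": joint speeds; "joint_torque": joint torques, N m; "eef_pos": TCP position; "orientation": TCP orientation; "ft_force": force on the tool from outside, world axes, zero at the start; "moment": the same for the moment, N m; "width": finger opening in mm; "gripper_force": force on a finger pad.
Only numpy, scipy, OpenCV 4.12 (cv2) and the standard library are available. Lean on these libraries where they do the work, as an engineer would, in place of code of your own. Each camera call takes 0.05 s, during which the arm holds its last target. There are 200 camera calls.

## Working session

There is one attempt and no reset: what is moved stays moved. The work goes in short steps, Python scripts to look and compute and a tool call to move; the robot and the scene stay as the last step left them, time stands still between calls to the robot, and variables do not carry over. Pictures are saved under pics/ and viewed, at most 10 in all, crops included, and the job is handed in when it is done.

Besides the shell and the picture viewer there is one more tool, called as name(argument=value, ...) on one line, values as JSON. play_rows: Moves the arm, as the interface text tells. Its arguments: {"type":"object","properties":{"series":{"type":"array","items":{"type":"array","items":{"type":"number"}}},"squeeze":{"type":"number"}},"required":["series"]}

```bash
ls; mkdir -p pics
python3 - <<'E'
from cell import env
import cv2, numpy as np
s=env.sense(); print({k:np.round(v,3).tolist() for k,v in s.items()})
for n in ["scene","side","wrist"]:
    c=env.camera(n); cv2.imwrite(f"pics/{n}0.png",c["frame"][:,:,::-1])
    print(n,{k:np.round(v,4).tolist() if not isinstance(v,str) else v for k,v in c.items() if k!="frame"})
E
```

```text
pics
{'time': 0.0, 'joint_pos': [1.244, 0.131, 1.489, -0.0, 1.523, -0.085], 'joint_velocities': [-0.002, -0.001, 0.0, 0.001, 0.001, 0.001], 'joint_torque': [0.0, -56.938, -50.057, -0.0, 0.015, -0.0], 'eef_pos': [143.473, 582.01, 230.249], 'orientation': [-0.0, 0.121, 0.993, -0.001], 'ft_force': [0.207, 0.72, -0.009], 'moment': [0.023, 0.0, -0.012], 'gripper_force': 0.0, 'width': 85.379}
scene {'fx': 461.4999, 'fy': 461.4999, 'cx': 279.1545, 'cy': 206.8358, 'xyz': [-32.7546, -862.3931, 1067.1839], 'attitude': [0.8832, 0.3366, -0.1071, -0.3084]}
side {'fx': 444.475, 'fy': 444.475, 'cx': 272.4051, 'cy': 212.9281, 'xyz': [368.1106, -911.4325, 760.6448], 'attitude': [0.9043, 0.4145, -0.0365, -0.0957]}
wrist {'fx': 291.0366, 'fy': 291.0366, 'cx': 277.6166, 'cy': 208.0233, 'tool_from_camera': [[-0.0012, 0.952, 0.3062, 79.7313], [1.0, 0.0014, -0.0004, 0.2913], [-0.0008, 0.3062, -0.952, -142.9889], [0.0, 0.0, 0.0, 1.0]]}
```

View pics/scene0.png

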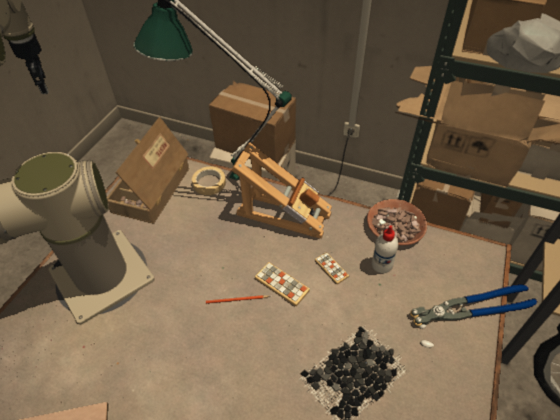

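View pics/side0.png

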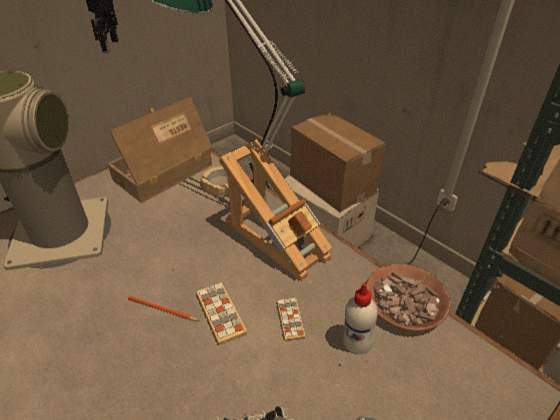

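The scene view shows the easel's high end near (245,165) and its low end near (325,230), with the large panel at (282,283), the small one at (331,267) and the bottle at (384,255). In the side view, the panel is at (221,312), the easel runs from (240,155) to (305,270), and its grip block is at (301,224). Next I'll write helpers and take enlarged crops.

```bash
cat > h.py <<'E'
from cell import env
import cv2, numpy as np
from scipy.spatial.transform import Rotation as R
def rot(q): return R.from_quat([q[1],q[2],q[3],q[0]])
class Cam:
    def __init__(s,name):
        st=env.sense(); c=env.camera(name); s.im=c["frame"][:,:,::-1].copy()
        s.K=np.array([[c["fx"],0,c["cx"]],[0,c["fy"],c["cy"]],[0,0,1]])
        if name=="wrist":
            T=np.array(c["tool_from_camera"]); A=rot(st["orientation"]).as_matrix()
            s.A=A@T[:3,:3]; s.o=np.array(st["eef_pos"])+A@T[:3,3]
        else: s.A=rot(c["attitude"]).as_matrix(); s.o=np.array(c["xyz"])
    def ray(s,uv):
        u,v=uv; d=np.array([(u-s.K[0,2])/s.K[0,0],-(v-s.K[1,2])/s.K[1,1],-1]); d=s.A@d
        return d/np.linalg.norm(d)
    def at(s,uv,z): d=s.ray(uv); return s.o+d*(z-s.o[2])/d[2]
    def px(s,P):
        p=(np.atleast_2d(P)-s.o)@s.A
        return np.c_[s.K[0,2]-s.K[0,0]*p[:,0]/p[:,2], s.K[1,2]+s.K[1,1]*p[:,1]/p[:,2]]
def meet(*cu):
    M=np.zeros((3,3));b=np.zeros(3)
    for c,uv in cu:
        d=c.ray(uv);Q=np.eye(3)-np.outer(d,d);M+=Q;b+=Q@c.o
    P=np.linalg.solve(M,b)
    return P,[round(float(np.linalg.norm(np.cross(c.ray(uv),P-c.o))),1) for c,uv in cu]
E
python3 - <<'E'
from h import *
a=Cam("scene");b=Cam("side")
cv2.imwrite("pics/both.png",np.vstack([cv2.resize(a.im[140:310,195:395],(800,680),interpolation=2)[:300*1],]) if 0 else np.hstack([cv2.resize(a.im[140:310,210:360],None,fx=2.6,fy=2.6,interpolation=2),cv2.resize(b.im[135:305,210:360],None,fx=2.6,fy=2.6,interpolation=2)]))
for n,u,v in [("panel",(282,283),(221,312)),("small",(331,267),(290,319)),("tape",(209,182),(217,182)),("lowend",(325,230),(305,270)),("capt",(391,230),(363,288)),("lampelbow",(285,98),(293,88)),("block",(313,199),(301,224))]:
    print(n,np.round(meet((a,u),(b,v))[0]),meet((a,u),(b,v))[1])
E
```

```text
panel [ 369. -331.   -2.] [1.1, 1.1]
small [ 507. -374.   -5.] [2.4, 2.4]
tape [411.  97.  19.] [2.4, 2.4]
lowend [ 561. -287.   34.] [0.4, 0.4]
capt [ 610. -464.  169.] [0.1, 0.1]
lampelbow [578. -85. 363.] [2.2, 2.2]
block [ 564. -226.  113.] [1.0, 1.0]
```

View pics/both.png

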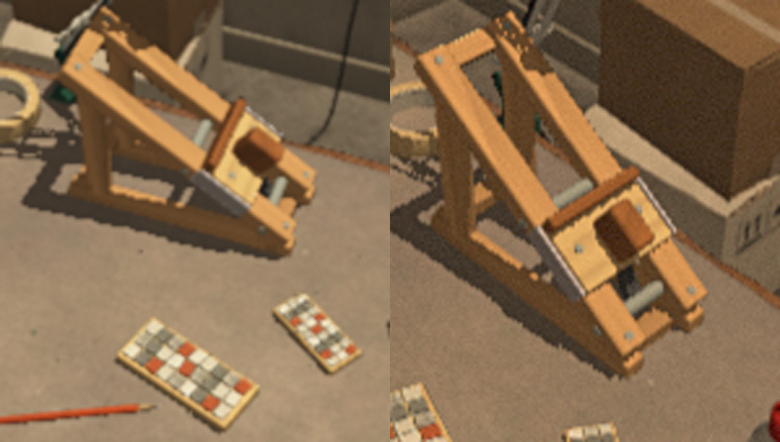

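Run:
```python
from h import *
a=Cam("scene");b=Cam("side")
f=lambda p:(p[0]/2.6+210,p[1]/2.6+140)
g=lambda p:((p[0]-390)/2.6+210,p[1]/2.6+135)
for n,u,v in [("nearlow",(292,243),(637,365)),("farlow",(313,180),(705,297)),("neartop",(70,65),(428,57)),("fartop",(104,15),(505,17)),("lipnear",(209,165),(550,222)),("lipfar",(241,102),(634,172)),("bolt low near",(272,238),(627,336)),("bolt lowfar",(306,178),(692,290)),("plateNearlow",(240,212),(582,297)),("plateFarlow",(282,150),(672,233)),("block1",(266,128),(628,203)),("block2",(284,145),(652,240))]:
    P,e=meet((a,f(u)),(b,g(v))); print(n,np.round(P),e)
# lamp rod
n=np.cross(b.ray((293,88)),b.ray((234,0)))
for u in [(285,98),(228,45),(177,2)]:
    d=a.ray(u); print("rod",np.round(a.o+d*(n@(b.o-a.o))/(n@d)))
n=np.cross(b.ray((293,88)),b.ray((262,150)))
for u in [(270,120),(262,140),(238,160)]:
    d=a.ray(u); print("lower",np.round(a.o+d*(n@(b.o-a.o))/(n@d)))
print("head",np.round(meet((a,(163,48)),(b,(185,5)))[0]))
for n,u,v in [("box",(212,98),(292,123)),("box front top",(292,122),(361,158)),("boxb",(270,160),(354,208))]:
    P,e=meet((a,u),(b,v)); print(n,np.round(P),e)
```

```text
nearlow [ 566. -272.   -1.] [0.6, 0.6]
farlow [ 639. -225.   16.] [2.3, 2.3]
neartop [427. -64. 203.] [1.3, 1.3]
fartop [501. -23. 206.] [0.9, 0.9]
lipnear [ 505. -199.  111.] [0.6, 0.6]
lipfar [ 592. -148.  111.] [0.3, 0.3]
bolt low near [ 560. -245.   -2.] [7.1, 7.1]
bolt lowfar [ 626. -226.   30.] [1.8, 1.8]
plateNearlow [ 526. -227.   44.] [1.2, 1.2]
plateFarlow [ 610. -201.   74.] [6.4, 6.4]
block1 [ 568. -216.  138.] [1.6, 1.6]
block2 [ 589. -224.  101.] [3.2, 3.2]
rod [ 566. -102.  380.]
rod [480.   3. 509.]
rod [428. 122. 584.]
lower [557. -46. 282.]
lower [531. -41. 222.]
lower [514.  76.  72.]
head [387. 166. 464.]
box [ 780.  705. -169.] [9.3, 9.3]
box front top [ 926.  309. -122.] [3.2, 3.2]
boxb [1127.  755. -764.] [9.3, 9.3]
```

```bash
python3 - <<'E'
from h import *
a=Cam("scene");b=Cam("side")
for n,u,v in [("lid top L",(160,122),(188,98)),("lid top far",(187,155),(209,155)),("lid left low",(112,182),(113,158)),("box front top corner",(146,207),(140,180)),("box front bottom",(152,220),(142,197))]:
    P,e=meet((a,u),(b,v)); print(n,np.round(P),e)
# head rim: scene rays at heights
for u in [(137,48),(165,58),(191,42),(148,10),(163,8),(180,15),(165,30)]:
    print("head",u,[np.round(a.at(u,z)).tolist() for z in (450,500,550,600)])
for u in [(152,2),(185,12),(215,4)]:
    print("headside",u,[np.round(b.at(u,z)).tolist() for z in (430,460,500,550)])
# gripper
for u in [(43,90),(20,0),(35,40)]: print("grip",u,[np.round(a.at(u,z)).tolist() for z in (231,400,500)])
E
python3 - <<'E'
import cv2,numpy as np
a=cv2.imread('pics/scene0.png');b=cv2.imread('pics/side0.png');w=cv2.imread('pics/wrist0.png')
cv2.imwrite('pics/lamp.png',np.hstack([cv2.resize(a[0:210,0:200],None,fx=2,fy=2),cv2.resize(b[0:210,0:200],None,fx=2,fy=2)]))
E
```

```text
lid top L [361. 248. 199.] [3.9, 3.9]
lid top far [406. 222.  38.] [10.9, 10.9]
lid left low [146. 196.  90.] [17.2, 17.2]
box front top corner [203. 112.  43.] [3.3, 3.3]
box front bottom [201.  90.   3.] [2.2, 2.2]
head (137, 48) [[345.0, 234.0, 450.0], [315.0, 145.0, 500.0], [284.0, 56.0, 550.0], [254.0, -32.0, 600.0]]
head (165, 58) [[378.0, 144.0, 450.0], [345.0, 63.0, 500.0], [311.0, -19.0, 550.0], [278.0, -100.0, 600.0]]
head (191, 42) [[469.0, 170.0, 450.0], [428.0, 86.0, 500.0], [388.0, 3.0, 550.0], [347.0, -81.0, 600.0]]
head (148, 10) [[466.0, 406.0, 450.0], [426.0, 303.0, 500.0], [385.0, 201.0, 550.0], [345.0, 98.0, 600.0]]
head (163, 8) [[506.0, 389.0, 450.0], [462.0, 288.0, 500.0], [418.0, 186.0, 550.0], [375.0, 85.0, 600.0]]
head (180, 15) [[522.0, 319.0, 450.0], [477.0, 223.0, 500.0], [432.0, 128.0, 550.0], [387.0, 32.0, 600.0]]
head (165, 30) [[447.0, 271.0, 450.0], [408.0, 179.0, 500.0], [370.0, 87.0, 550.0], [331.0, -5.0, 600.0]]
headside (152, 2) [[309.0, 339.0, 430.0], [314.0, 225.0, 460.0], [321.0, 74.0, 500.0], [330.0, -115.0, 550.0]]
headside (185, 12) [[387.0, 235.0, 430.0], [385.0, 131.0, 460.0], [383.0, -8.0, 500.0], [380.0, -181.0, 550.0]]
headside (215, 4) [[464.0, 281.0, 430.0], [455.0, 173.0, 460.0], [444.0, 29.0, 500.0], [429.0, -152.0, 550.0]]
grip (43, 90) [[133.0, 583.0, 231.0], [100.0, 291.0, 400.0], [80.0, 118.0, 500.0]]
grip (20, 0) [[281.0, 1277.0, 231.0], [218.0, 845.0, 400.0], [180.0, 589.0, 500.0]]
grip (35, 40) [[219.0, 913.0, 231.0], [169.0, 554.0, 400.0], [138.0, 342.0, 500.0]]
```

View pics/lamp.png

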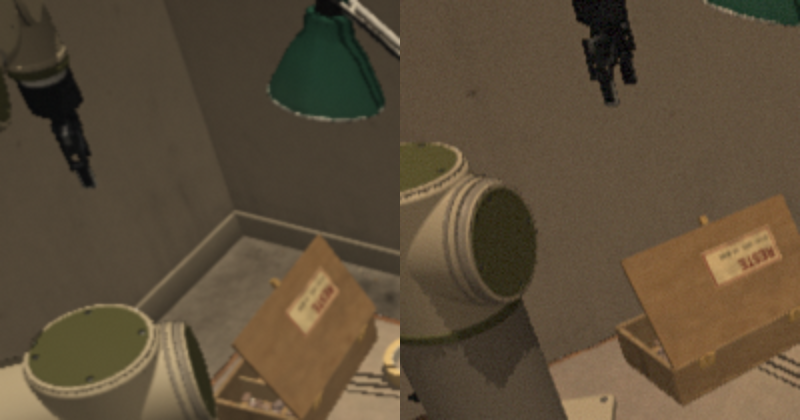

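The lamp crops show the shade at scene px (137–191, 8–58), about z 455–620 at (385,185), right across the direct sweep. The open box lid under it reaches z of about 200. I'll go over the top of both, so I rise first.

play_rows(series=[[0,-0.011,-0.038,0,0,0,1],[0,-0.011,-0.038,0,0,0,1],[0,-0.011,-0.038,0,0,0,1],[0,-0.011,-0.038,0,0,0,1],[0,-0.011,-0.038,0,0,0,1],[0,-0.011,-0.038,0,0,0,1],[0,-0.011,-0.038,0,0,0,1],[0,-0.011,-0.038,0,0,0,1]])

```text
time: 1.12
eef_pos: [122.2, 496.2, 537.4]
orientation: [0.0, 0.121, 0.993, 0.0]
ft_force: [0.8, 0.2, 1.1]
width: 85.6
gripper_force: 0.0
```

play_rows(series=[[0,-0.011,-0.038,0,0,0,1],[0,-0.011,-0.038,0,0,0,1],[0,-0.011,-0.038,0,0,0,1],[0,-0.011,-0.038,0,0,0,1]])

```text
time: 1.45
eef_pos: [111.6, 453.1, 689.4]
orientation: [0.0, 0.121, 0.993, 0.001]
ft_force: [0.4, 0.6, 1.3]
width: 85.1
gripper_force: 0.0
```

Run:
```python
from h import *
s=env.sense(); print({k:np.round(s[k],3).tolist() for k in("time","joint_pos","eef_pos","orientation","ft_force")})
a=Cam("scene")
f=lambda p:(p[0]/2.6+210,p[1]/2.6+140)
for p in [(118,354),(155,320),(258,388),(224,430)]: print(np.round(a.at(f(p),16)))
```

```text
{'time': 1.45, 'joint_pos': [1.219, 0.128, 0.605, 0.0, 2.407, -0.11], 'eef_pos': [111.605, 453.086, 689.41], 'orientation': [0.0, 0.121, 0.993, 0.001], 'ft_force': [0.376, 0.564, 1.283]}
[ 321. -277.   16.]
[ 376. -267.   16.]
[ 407. -398.   16.]
[ 350. -413.   16.]
```

```bash
cat >> h.py <<'E'
def rows(Rm,segs,nd=3):
    """segs: (world delta mm, tool turn vec total, n). prints tool rows; returns end R, end shift"""
    tot=np.zeros(3); out=[]
    for d,w,n in segs:
        for i in range(n):
            t=np.round(Rm.T@(np.array(d,float)/n)/1000,nd); wv=np.round(np.array(w,float)/n,3)
            tot+=Rm@t*1000; Rm=Rm@R.from_rotvec(wv).as_matrix(); out.append([*t.tolist(),*wv.tolist(),1])
    for i in range(0,len(out),8): print(str(out[i:i+8]).replace("0.0,","0,"))
    return Rm,tot
E
python3 - <<'E'
from h import *
s=env.sense(); Rm=rot(s["orientation"]).as_matrix()
Re,t=rows(Rm,[((370,-673,0),(0,0,2.28),19),((110,-40,-350),(0,0,1.665),14),((30,-35,-97),(0,-.611,0),5)])
print(np.round(Re,3),np.array(s["eef_pos"])+t)
E
```

```text
[[-0.027, -0.03, -0, 0, 0, 0.12, 1], [-0.031, -0.026, -0, 0, 0, 0.12, 1], [-0.034, -0.022, -0, 0, 0, 0.12, 1], [-0.036, -0.018, -0, 0, 0, 0.12, 1], [-0.038, -0.014, -0, 0, 0, 0.12, 1], [-0.039, -0.009, -0, 0, 0, 0.12, 1], [-0.04, -0.004, -0, 0, 0, 0.12, 1], [-0.04, 0.001, -0, 0, 0, 0.12, 1]]
[[-0.04, 0.005, -0, 0, 0, 0.12, 1], [-0.039, 0.01, -0, 0, 0, 0.12, 1], [-0.038, 0.015, -0, 0, 0, 0.12, 1], [-0.036, 0.019, -0, 0, 0, 0.12, 1], [-0.033, 0.023, -0, 0, 0, 0.12, 1], [-0.03, 0.027, -0, 0, 0, 0.12, 1], [-0.027, 0.03, -0, 0, 0, 0.12, 1], [-0.023, 0.033, -0, 0, 0, 0.12, 1]]
[[-0.019, 0.036, -0, 0, 0, 0.12, 1], [-0.014, 0.038, -0, 0, 0, 0.12, 1], [-0.009, 0.039, -0, 0, 0, 0.12, 1], [0.004, 0.007, 0.025, 0, 0, 0.119, 1], [0.005, 0.007, 0.025, 0, 0, 0.119, 1], [0.006, 0.006, 0.025, 0, 0, 0.119, 1], [0.007, 0.005, 0.025, 0, 0, 0.119, 1], [0.007, 0.004, 0.025, 0, 0, 0.119, 1]]
[[0.008, 0.003, 0.025, 0, 0, 0.119, 1], [0.008, 0.002, 0.025, 0, 0, 0.119, 1], [0.008, 0.001, 0.025, 0, 0, 0.119, 1], [0.008, 0, 0.025, 0, 0, 0.119, 1], [0.008, -0, 0.025, 0, 0, 0.119, 1], [0.008, -0.001, 0.025, 0, 0, 0.119, 1], [0.008, -0.002, 0.025, 0, 0, 0.119, 1], [0.008, -0.003, 0.025, 0, 0, 0.119, 1]]
[[0.007, -0.004, 0.025, 0, 0, 0.119, 1], [0.009, -0.001, 0.019, 0, -0.122, 0, 1], [0.012, -0.001, 0.018, 0, -0.122, 0, 1], [0.014, -0.001, 0.017, 0, -0.122, 0, 1], [0.016, -0.001, 0.015, 0, -0.122, 0, 1], [0.017, -0.001, 0.013, 0, -0.122, 0, 1]]
[[ 0.413 -0.866 -0.283]
 [-0.702 -0.501  0.507]
 [-0.58  -0.011 -0.814]] [ 615.68153487 -298.74882739  243.22236532]
```

play_rows(series=[[-0.027,-0.03,0,0,0,0.12,1],[-0.031,-0.026,0,0,0,0.12,1],[-0.034,-0.022,0,0,0,0.12,1],[-0.036,-0.018,0,0,0,0.12,1],[-0.038,-0.014,0,0,0,0.12,1],[-0.039,-0.009,0,0,0,0.12,1],[-0.04,-0.004,0,0,0,0.12,1],[-0.04,0.001,0,0,0,0.12,1]])

```text
time: 2.17
eef_pos: [268.0, 170.5, 687.6]
orientation: [0.0, 0.568, 0.823, 0.001]
ft_force: [0.6, 0.5, -0.2]
width: 85.4
gripper_force: 0.0
```

play_rows(series=[[-0.04,0.005,0,0,0,0.12,1],[-0.039,0.01,0,0,0,0.12,1],[-0.038,0.015,0,0,0,0.12,1],[-0.036,0.019,0,0,0,0.12,1],[-0.033,0.023,0,0,0,0.12,1],[-0.03,0.027,0,0,0,0.12,1],[-0.027,0.03,0,0,0,0.12,1],[-0.023,0.033,0,0,0,0.12,1]])

```text
time: 2.83
eef_pos: [422.3, -114.0, 687.5]
orientation: [0.0, 0.884, 0.468, 0.0]
ft_force: [0.5, 0.8, 1.3]
width: 85.1
gripper_force: 0.0
```

Run:
```python
from h import *
s=env.sense(); print({k:np.round(s[k],3).tolist() for k in("time","joint_pos","eef_pos","orientation","ft_force")})
print(rot(s["orientation"]).as_matrix().round(3))
```

```text
{'time': 2.833, 'joint_pos': [-0.381, 0.037, 0.707, 0.0, 2.396, 0.216], 'eef_pos': [422.256, -114.045, 687.501], 'orientation': [0.0, 0.884, 0.468, 0.0], 'ft_force': [0.519, 0.768, 1.311]}
[[ 0.563  0.827  0.001]
 [ 0.827 -0.563 -0.   ]
 [ 0.     0.001 -1.   ]]
```

play_rows(series=[[-0.019,0.036,0,0,0,0.12,1],[-0.014,0.038,0,0,0,0.12,1],[-0.009,0.039,0,0,0,0.12,1],[0.004,0.007,0.025,0,0,0.119,1],[0.005,0.007,0.025,0,0,0.119,1],[0.006,0.006,0.025,0,0,0.119,1],[0.007,0.005,0.025,0,0,0.119,1],[0.007,0.004,0.025,0,0,0.119,1]])

```text
time: 3.5
eef_pos: [519.8, -234.9, 560.6]
orientation: [-0.0, 1.0, 0.009, -0.0]
ft_force: [0.8, 1.1, 0.2]
width: 85.6
gripper_force: 0.0
```

play_rows(series=[[0.008,0.003,0.025,0,0,0.119,1],[0.008,0.002,0.025,0,0,0.119,1],[0.008,0.001,0.025,0,0,0.119,1],[0.008,0,0.025,0,0,0.119,1],[0.008,0,0.025,0,0,0.119,1],[0.008,-0.001,0.025,0,0,0.119,1],[0.008,-0.002,0.025,0,0,0.119,1],[0.008,-0.003,0.025,0,0,0.119,1]])

```text
time: 4.17
eef_pos: [579.9, -259.5, 361.1]
orientation: [-0.0, 0.893, -0.45, 0.0]
ft_force: [0.9, -0.0, 0.8]
width: 85.3
gripper_force: 0.0
```

play_rows(series=[[0.007,-0.004,0.025,0,0,0.119,1],[0.009,-0.001,0.019,0,-0.122,0,1],[0.012,-0.001,0.018,0,-0.122,0,1],[0.014,-0.001,0.017,0,-0.122,0,1],[0.016,-0.001,0.015,0,-0.122,0,1],[0.017,-0.001,0.013,0,-0.122,0,1]])

```text
time: 4.67
eef_pos: [613.6, -298.7, 247.1]
orientation: [-0.14, 0.831, -0.48, -0.242]
ft_force: [1.9, 0.0, 0.1]
width: 85.3
gripper_force: 0.0
```

Run:
```python
from h import *
s=env.sense(); print({k:np.round(s[k],3).tolist() for k in("time","joint_pos","eef_pos","orientation","ft_force")})
print(rot(s["orientation"]).as_matrix().round(3))
w=Cam("wrist"); np.save("w1.npy",np.array([w.K,w.A,np.tile(w.o,(3,1))])); cv2.imwrite("pics/w1.png",w.im)
```

```text
{'time': 4.667, 'joint_pos': [-0.642, 0.919, 0.518, 0.268, 2.216, 2.082], 'eef_pos': [613.57, -298.701, 247.088], 'orientation': [-0.14, 0.831, -0.48, -0.242], 'ft_force': [1.903, 0.034, 0.139]}
[[ 0.421 -0.866 -0.268]
 [-0.731 -0.499  0.465]
 [-0.536  0.    -0.844]]
```

View pics/w1.png

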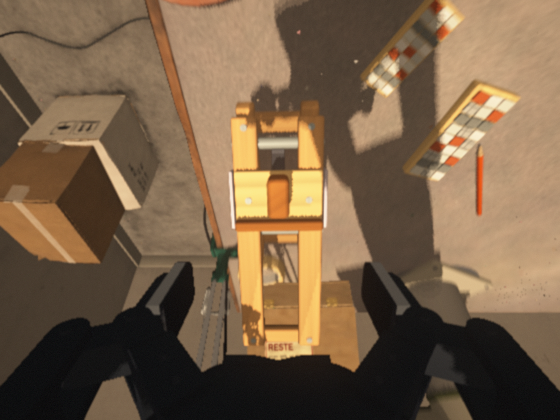

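The wrist view looks down-slope at the top. It shows the easel straight, with stiles at columns 235–325, lip at rows 222–231, and grip block at cols 267–290, rows 175–218. The panel is at (460,132). Next I'll extract edges for precise numbers.

Run:
```python
from h import *
s=env.sense(); print(np.round(s["eef_pos"],1), rot(s["orientation"]).as_matrix().round(3).tolist())
w=Cam("wrist"); cv2.imwrite("pics/w1b.png",w.im)
hsv=cv2.cvtColor(w.im,cv2.COLOR_BGR2HSV)
for r in [125,140,170,190,200,210,226,240,255,270,290]:
    print(r,"H",[f"{hsv[r,c,0]}/{hsv[r,c,1]}/{hsv[r,c,2]}" for c in range(226,336,5)])
for c in [245,278,315]:
    print(c,[f"{r}:{hsv[r,c,0]}/{hsv[r,c,1]}/{hsv[r,c,2]}" for r in range(160,240,3)])
```

```text
[ 612.2 -299.9  229.5] [[0.407, -0.868, -0.285], [-0.722, -0.497, 0.481], [-0.559, 0.01, -0.829]]
125 H ['15/137/225', '21/141/251', '20/142/250', '20/144/248', '20/142/250', '16/160/231', '14/165/141', '16/158/229', '16/159/230', '16/156/235', '17/158/234', '17/157/235', '17/155/235', '17/157/235', '15/165/189', '20/142/250', '20/144/251', '14/136/133', '14/163/141', '14/165/131', '14/96/88', '13/98/83']
140 H ['14/115/204', '20/142/250', '20/141/251', '20/144/249', '20/142/251', '18/153/242', '15/88/101', '16/81/107', '16/82/152', '16/82/156', '18/76/114', '17/75/116', '17/75/123', '16/74/144', '14/123/155', '20/142/251', '20/144/250', '20/144/249', '14/163/142', '14/160/134', '15/103/87', '14/100/87']
170 H ['14/92/195', '19/147/248', '21/141/251', '20/144/250', '21/141/251', '20/144/250', '13/157/120', '13/105/97', '13/106/99', '12/92/72', '11/89/72', '12/91/70', '14/104/98', '14/105/97', '14/152/129', '19/145/249', '20/140/251', '19/147/248', '20/145/250', '16/162/232', '15/96/168', '15/90/186']
190 H ['14/44/238', '17/143/220', '22/126/249', '22/127/249', '22/128/249', '23/127/
[... 3163 characters left out ...]
4/191/228', '208:14/194/223', '211:13/192/217', '214:13/192/217', '217:13/190/225', '220:14/192/227', '223:14/192/227', '226:12/194/170', '229:13/194/162', '232:13/189/210', '235:13/177/216', '238:15/139/225']
315 ['160:20/142/251', '163:20/142/251', '166:21/142/250', '169:20/144/250', '172:17/158/236', '175:17/148/219', '178:24/118/252', '181:24/120/251', '184:23/126/249', '187:23/127/249', '190:24/121/252', '193:24/116/252', '196:24/117/252', '199:24/120/252', '202:23/123/251', '205:23/125/250', '208:23/123/251', '211:24/119/252', '214:24/118/252', '217:24/116/252', '220:21/133/244', '223:15/156/150', '226:12/181/113', '229:13/193/177', '232:13/188/214', '235:14/184/226', '238:18/157/244']
```

```bash
cat >> h.py <<'E'
def feats(w):
    """wrist view: block outer-face quad, stile edge lines (u=a*v+b)"""
    im=cv2.GaussianBlur(w.im,(3,3),0); h=cv2.cvtColor(im,cv2.COLOR_BGR2HSV).astype(int); H,S,V=h[...,0],h[...,1],h[...,2]
    m=((S>180)&(V>190)&(H<17)).astype(np.uint8); m=cv2.morphologyEx(m,cv2.MORPH_OPEN,np.ones((5,5)))
    return h,m
E
python3 - <<'E'
from h import *
w=Cam("wrist"); h,m=feats(w)
cs,_=cv2.findContours(m,0,2)
for c in cs:
    if cv2.contourArea(c)>80: print(cv2.contourArea(c),cv2.boundingRect(c),[np.round(x,1) for x in cv2.minAreaRect(c)])
st=((h[...,1]>132)&(h[...,1]<156)&(h[...,2]>238))
E=[]
for r in list(range(148,168,2))+list(range(248,300,2)):
    x=np.where(st[r,225:340])[0]+225
    l=x[x<278]; q=x[x>278]
    E.append((r,l.min(),l.max(),q.min(),q.max()))
E=np.array(E)
for g in (E[:10],E[10:]): print(g.mean(0).round(2), g[0],g[-1])
E
```

```text
449.5 (232, 234, 89, 8) [array([276. , 237.5]), array([ 6.3, 88.1]), np.float64(88.9)]
654.5 (264, 193, 20, 37) [array([273.5, 211. ]), array([36., 19.]), np.float64(90.0)]
92.0 (483, 94, 13, 11) [array([489.,  99.]), array([ 8.5, 14.1]), np.float64(45.0)]
[157.  226.6 249.2 297.  314.9] [148 226 249 297 312] [166 227 250 297 318]
[273.   236.19 255.62 298.77 318.  ] [248 234 254 298 318] [298 238 257 299 318]
```

play_rows(series=[[-0.02,0,0.015,0,0,0,1],[-0.02,0,0.015,0,0,0,1],[-0.02,0,0.015,0,0,0,1],[0,0,0,0,0,0,1],[0,0,0,0,0,0,1],[0,0,0,0,0,0,1]])

```text
time: 5.32
eef_pos: [577.5, -233.2, 247.8]
orientation: [-0.138, 0.834, -0.48, -0.235]
ft_force: [-0.3, -1.3, 0.6]
width: 85.4
gripper_force: 0.0
```

Run:
```python
from h import *
s=env.sense(); print(np.round(s["eef_pos"],1), rot(s["orientation"]).as_matrix().round(3).tolist())
w=Cam("wrist"); h,m=feats(w); cv2.imwrite("pics/w2.png",w.im)
cs,_=cv2.findContours(m,0,2)
for c in cs:
    if cv2.contourArea(c)>80: print(cv2.contourArea(c),cv2.boundingRect(c),[np.round(x,1) for x in cv2.minAreaRect(c)])
cv2.imwrite("pics/w2z.png",cv2.resize(w.im[90:310,170:390],None,fx=2.7,fy=2.7,interpolation=2))
```

```text
[ 577.5 -233.2  247.8] [[0.428, -0.866, -0.26], [-0.736, -0.501, 0.455], [-0.524, -0.003, -0.851]]
659.0 (230, 178, 90, 10) [array([274.5, 182.6]), array([ 8.4, 89. ]), np.float64(89.2)]
89.5 (462, 90, 12, 11) [array([467.5,  95. ]), array([10., 11.]), np.float64(90.0)]
101.5 (484, 83, 14, 11) [array([490.5,  88. ]), array([10., 13.]), np.float64(90.0)]
138.0 (532, 46, 16, 14) [array([539.3,  52.8]), array([ 9.9, 17.7]), np.float64(45.0)]
172.0 (517, 19, 17, 16) [array([525.5,  26.5]), array([11.3, 18.4]), np.float64(45.0)]
```

View pics/w2z.png

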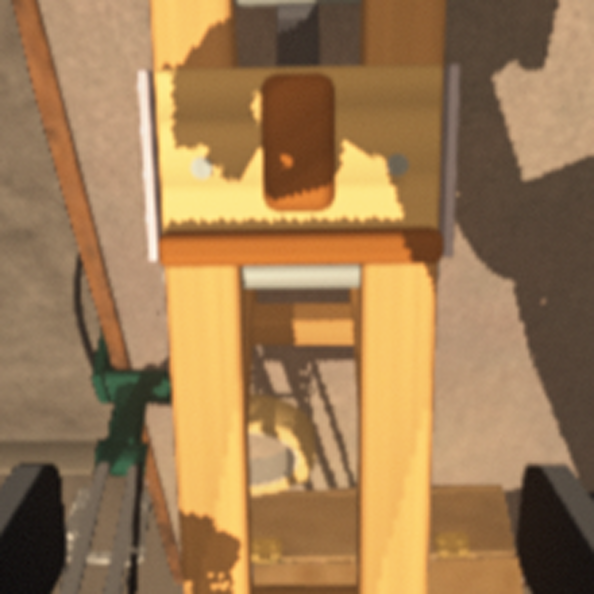

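The zoom shows the block's outer face at zoom px (263–335, 73–210), the lip at rows 230–263, the middle rung just above the lip, and the lower rung and pawl at the top. The pose readings look unsettled, so I'll check them.

Run:
```python
from h import *
for i in range(4):
    s=env.sense(); print(s["time"],np.round(s["eef_pos"],1), np.round(s["joint_pos"],3),np.round(s["joint_velocities"],3), np.round(rot(s["orientation"]).as_matrix()[:,2],3),np.round(s["joint_torque"],1))
    env.camera("side")
```

```text
5.3667 [ 577.7 -233.8  246.9] [-0.602  0.661  0.893  0.265  2.08   2.086] [-0.01   0.048 -0.021  0.002  0.003  0.001] [-0.26   0.456 -0.851] [  0.7 -79.3 -45.9   1.7   3.3  -0. ]
5.4167 [ 577.6 -234.   245.9] [-0.603  0.663  0.892  0.265  2.08   2.086] [-0.006  0.041 -0.007  0.003  0.001  0.001] [-0.261  0.457 -0.85 ] [  0.6 -80.1 -46.6   1.7   3.3  -0. ]
5.4667 [ 577.5 -234.1  244.9] [-0.603  0.665  0.892  0.265  2.08   2.086] [-0.004  0.033  0.001  0.002  0.001  0.001] [-0.262  0.458 -0.849] [  0.4 -80.5 -47.    1.7   3.4  -0. ]
5.5167 [ 577.4 -234.1  244. ] [-0.603  0.666  0.892  0.265  2.08   2.086] [-0.003  0.024  0.006  0.     0.     0.   ] [-0.263  0.459 -0.849] [  0.3 -80.7 -47.3   1.7   3.4  -0. ]
```

play_rows(series=[[0,0,0,0,0,0,1],[0,0,0,0,0,0,1],[0,0,0,0,0,0,1],[0,0,0,0,0,0,1]])

```text
time: 5.9
eef_pos: [576.7, -233.3, 241.9]
orientation: [-0.138, 0.832, -0.481, -0.24]
ft_force: [-0.3, -0.3, -0.9]
width: 85.6
gripper_force: 0.0
```

play_rows(series=[[0,0,0,0,0,0,1],[0,0,0,0,0,0,1]])

```text
time: 6.07
eef_pos: [576.7, -233.2, 242.1]
orientation: [-0.138, 0.832, -0.481, -0.24]
ft_force: [-0.1, 0.1, -0.4]
width: 85.3
gripper_force: 0.0
```

Run:
```python
from h import *
import pickle
s=env.sense(); print(np.round(s["eef_pos"],1), rot(s["orientation"]).as_matrix().round(3).tolist())
w=Cam("wrist"); pickle.dump((w.K,w.A,w.o),open("w3.pkl","wb")); cv2.imwrite("pics/w3.png",w.im)
a=cv2.imread("pics/scene0.png")[170:245,275:340]; b=cv2.imread("pics/side0.png")[190:270,255:325]
A=cv2.resize(a,None,fx=6,fy=6,interpolation=2)[:, :390]; B=cv2.resize(b,None,fx=5.7,fy=5.7,interpolation=2)
W=w.im[100:210,215:335]; W=cv2.resize(W,None,fx=5,fy=5,interpolation=2)
# canvas 800x600: wrist alone left/top 600x550 saved separately; scene+side second
h=max(A.shape[0],B.shape[0]); can=np.zeros((h,800,3),np.uint8); can[:A.shape[0],:390]=A; can[:B.shape[0],395:395+B.shape[1]]=B
cv2.imwrite("pics/ab.png",can); cv2.imwrite("pics/w3z.png",W)
```

```text
[ 576.7 -233.2  242.1] [[0.423, -0.866, -0.266], [-0.733, -0.5, 0.461], [-0.532, 0.0, -0.847]]
```

View pics/ab.png

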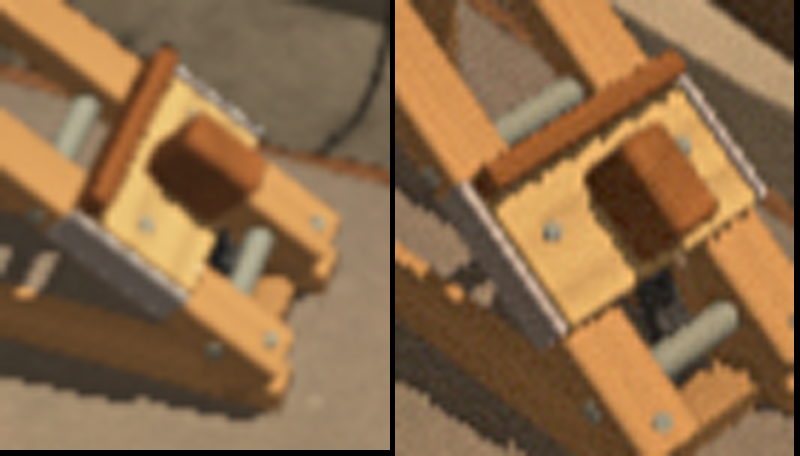

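View pics/w3z.png

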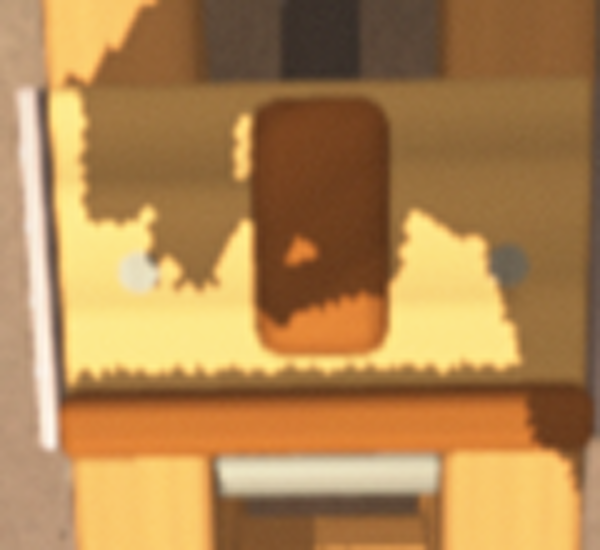

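The left crop (scene) puts the lip's outer up-slope edge at zoom (85,195)–(160,48). In the right crop (side) it is (483,168)–(672,52), and the near plate bolt is at (147,222) scene / (552,232) side. The wrist zoom has the lip's up-slope edge on row 455, columns 66–590, the block's outer face at 252–388 × 97–355, and bolts at (138,272) and (510,265).

Run:
```python
from h import *
import pickle
a=Cam("scene");b=Cam("side")
w=Cam.__new__(Cam); w.K,w.A,w.o=pickle.load(open("w3.pkl","rb"))
fa=lambda p:(p[0]/6+275-.4,p[1]/6+170-.4); fb=lambda p:((p[0]-395)/5.7+255-.4,p[1]/5.7+190-.4); fw=lambda p:(p[0]/5+215-.4,p[1]/5+100-.4)
def T(n,*c):
    P,e=meet(*c); print(n,np.round(P,1),e); return P
L=T("lipfar",(a,fa((160,48))),(b,fb((672,52))),(w,fw((66,455))))
N=T("lipnear",(a,fa((85,195))),(b,fb((483,168))),(w,fw((590,452))))
B1=T("boltnear",(a,fa((147,222))),(b,fb((552,232))),(w,fw((510,265))))
B2=T("boltfar",(b,fb((684,145))),(w,fw((138,272))))
for x,y in((L,N),(B2,B1)):
    d=x-y; print(np.linalg.norm(d),np.degrees(np.arctan2(d[1],d[0])),d[2], (x+y)/2)
# stile centre-line plane etc: inner stile edges below plate and above
e=[fw((47,40)),fw((204,40)),fw((442,40)),fw((590,40)),fw((77,520)),fw((215,520)),fw((440,520)),fw((580,520))]
th=np.radians(120); 
# block outer face: assume normal lean 35, through height found from bolts: print rays at several z
n=np.array([.287,-.497,.819]); m=(B1+B2)/2
for h in (35.5,37.5):
    p0=m+n*h
    out=[]
    for q in [(252,97),(388,97),(388,355),(252,355)]:
        d=w.ray(fw(q)); out.append(w.o+d*((p0-w.o)@n)/(d@n))
    out=np.array(out); print("blk",out.mean(0).round(1),[np.linalg.norm(out[i]-out[i-1]).round(1) for i in range(4)], np.degrees(np.arctan2(*(out[0]-out[1])[[1,0]])).round(1))
```

```text
lipfar [ 586.4 -150.3  122.6] [1.6, 3.2, 1.8]
lipnear [ 498.1 -203.4  124. ] [2.3, 3.6, 1.6]
boltnear [ 523.6 -216.3   97.5] [2.0, 2.5, 1.0]
boltfar [ 585.9 -181.5   99.3] [1.4, 1.4]
102.9564511248561 31.0104812634451 -1.4261179833594326 [ 542.26448711 -176.8410473   123.33620512]
71.48562831757789 29.197504990844326 1.81088861466354 [ 554.75807642 -198.89832506   98.37989287]
blk [ 568.9 -222.2  122.7] [np.float64(42.7), np.float64(22.5), np.float64(42.7), np.float64(23.5)] 29.9
blk [ 569.5 -223.2  124.2] [np.float64(42.4), np.float64(22.3), np.float64(42.4), np.float64(23.4)] 29.9
```

play_rows(series=[[0.0135,0,0.021,0,-0.012,0,1],[0.0135,0,0.021,0,-0.013,0,1],[0.0135,0.001,0.021,0,-0.012,0,1],[0.0135,0,0.021,0,-0.013,0,1],[0,0,0,0,0,0,1],[0,0,0,0,0,0,1],[0,0,0,0,0,0,1],[0,0,0,0,0,0,1]])

```text
time: 6.88
eef_pos: [576.5, -233.6, 145.2]
orientation: [-0.15, 0.827, -0.477, -0.258]
ft_force: [-0.0, -1.2, 0.8]
width: 85.6
gripper_force: 0.0
```

```bash
cat >> h.py <<'E'
def to(P,yaw=120.,lean=35.):
    "tool-frame shift (mm) and turn from the measured pose to TCP P with tool square to a face leaning by lean, tool x down-slope"
    s=env.sense(); M=rot(s["orientation"]).as_matrix(); e=np.array(s["eef_pos"])
    c,q=np.cos(np.radians(yaw)),np.sin(np.radians(yaw)); C,S=np.cos(np.radians(lean)),np.sin(np.radians(lean))
    n=np.array([-S*c,-S*q,C]); u=np.array([C*c,C*q,S]); G=np.c_[-u,np.cross(-n,-u),-n]
    tv=R.from_matrix(M.T@G).as_rotvec()
    print("t",round(s["time"],2),"eef",e.round(1),"shift mm",(M.T@(np.array(P)-e)).round(1),"turn",tv.round(3),"F",np.round(s["ft_force"],1),"w",round(s["width"],1))
    return n,u,G
E
python3 - <<'E'
from h import *
to((558.4,-204.5,92.4))
w=Cam("wrist"); cv2.imwrite("pics/w4.png",w.im)
h,m=feats(w)
g=cv2.Canny(w.im,40,120)
for r in (170,180,190,200): print(r,[c for c in range(200,350) if g[r,c]])
E
```

```text
t 6.88 eef [ 576.5 -233.6  145.2] shift mm [ 2.   1.2 62.9] turn [-0.001 -0.004  0.001] F [-0.  -1.2  0.8] w 85.6
170 [207, 246, 269, 273, 289, 308, 312]
180 [208, 223, 244, 246, 268, 289, 307, 311, 312, 314]
190 [200, 205, 208, 218, 239, 240, 265, 302, 315, 316, 349]
200 [201, 206, 209, 226, 227, 230, 232, 233, 234, 263, 295, 302, 318, 349]
```

play_rows(series=[[0.0005,0.0005,0.018,0,-0.002,0,1],[0.0005,0.0005,0.018,0,-0.002,0,1],[0.0005,0,0.015,0,0,0,1],[0.0005,0,0.008,0,0,0,1],[0,0,0.004,0,0,0,1],[0,0,0,0,0,0,1],[0,0,0,0,0,0,1],[0,0,0,0,0,0,1]])

```text
time: 7.6
eef_pos: [558.0, -204.2, 91.1]
orientation: [-0.151, 0.826, -0.477, -0.261]
ft_force: [0.2, 0.6, 0.2]
width: 85.5
gripper_force: 0.0
```

Run:
```python
from h import *
to((558.4,-204.5,92.4))
w=Cam("wrist"); cv2.imwrite("pics/w5z.png",cv2.resize(w.im[120:420,100:460],None,fx=2,fy=2))
```

```text
t 7.6 eef [ 558.  -204.2   91.1] shift mm [-0.4 -0.2 -1.3] turn [-0.001  0.002  0.   ] F [0.2 0.6 0.2] w 85.5
```

View pics/w5z.png

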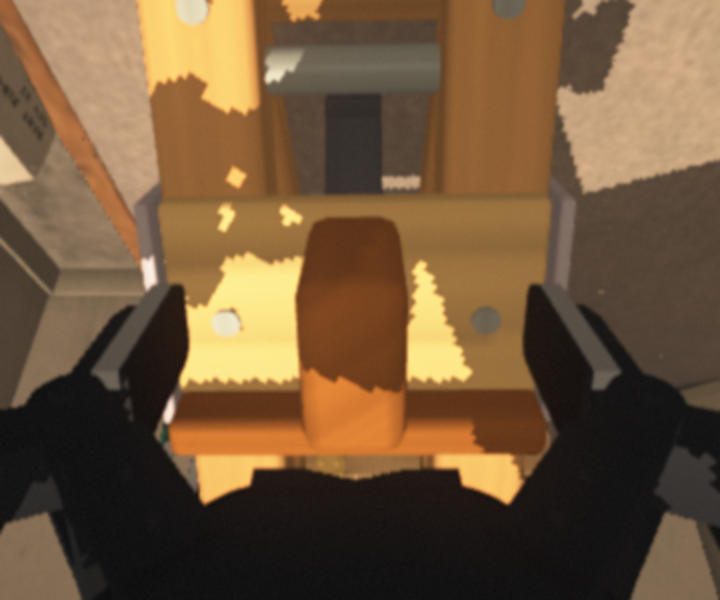

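Now the block sits centred between the fingers: cols 298–407 against finger faces at 187 and 525. Closing.

play_rows(series=[[0,0,0,0,0,0,0.2],[0,0,0,0,0,0,0.2],[0,0,0,0,0,0,0.2],[0,0,0,0,0,0,0.2],[0,0,0,0,0,0,0.2],[0,0,0,0,0,0,0.2]], squeeze=50)

```text
time: 8.15
eef_pos: [559.0, -204.7, 91.8]
orientation: [-0.151, 0.826, -0.477, -0.259]
ft_force: [7.3, -5.3, 6.6]
width: 23.6
gripper_force: 53.9
```

play_rows(series=[[-0.003,0,0,0,0,0,0.2],[-0.006,0,0,0,0,0,0.2],[-0.006,0,0,0,0,0,0.2],[-0.006,0,0,0,0,0,0.2],[-0.006,0,0,0,0,0,0.2],[-0.006,0,0,0,0,0,0.2],[-0.006,0,0,0,0,0,0.2],[-0.004,0,0,0,0,0,0.2]])

```text
time: 8.82
eef_pos: [540.7, -174.4, 116.6]
orientation: [-0.151, 0.826, -0.477, -0.26]
ft_force: [4.9, -7.1, 7.5]
width: 23.7
gripper_force: 53.4
```

play_rows(series=[[-0.004,0,0,0,0,0,0.2],[-0.004,0,0,0,0,0,0.2],[-0.004,0,0,0,0,0,0.2],[0,0,0,0,0,0,0.2],[0,0,0,0,0,0,0.2],[0,0,0,0,0,0,0.2]])

```text
time: 9.32
eef_pos: [535.7, -166.2, 123.4]
orientation: [-0.151, 0.826, -0.477, -0.26]
ft_force: [2.6, -7.0, 8.1]
width: 23.6
gripper_force: 53.5
```

Run:
```python
from h import *
n,u,G=to((558.4,-204.5,92.4))
s=env.sense();d=np.array(s["eef_pos"])-[558.7,-204.5,91.5]; print("up-slope",d@u,"out",d@n, "F",np.array(s["ft_force"])@u,np.array(s["ft_force"])@n)
```

```text
t 9.32 eef [ 535.7 -166.2  123.4] shift mm [54.2 -0.5 -0.1] turn [-0.001 -0.     0.   ] F [ 2.6 -7.   8.1] w 23.6
up-slope 54.8612407498778 out 0.483752479632372 F -1.3945778202868189 10.832339229432225
```

play_rows(series=[[-0.002,0,0,0,0,0,0.2],[-0.002,0,0,0,0,0,0.2],[-0.003,0,0,0,0,0,0.2],[0,0,0,0,0,0,0.2],[0,0,0,0,0,0,0.2],[0,0,0,0,0,0,0.2],[0,0,0,0,0,0,0.2]])

```text
time: 9.9
eef_pos: [532.7, -161.4, 127.3]
orientation: [-0.151, 0.826, -0.477, -0.26]
ft_force: [2.9, -7.3, 7.6]
width: 23.3
gripper_force: 53.6
```

Run:
```python
from h import *
n,u,G=to((558.4,-204.5,92.4))
s=env.sense();d=np.array(s["eef_pos"])-[558.7,-204.5,91.5]; print("up-slope",d@u,"out",d@n, "F",np.array(s["ft_force"])@u,np.array(s["ft_force"])@n)
```

```text
t 9.9 eef [ 532.7 -161.4  127.3] shift mm [61.1 -0.7 -0.2] turn [-0.001 -0.     0.   ] F [ 2.9 -7.3  7.6] w 23.3
up-slope 61.72397259258837 out 0.4512981264900624 F -2.0264691233922685 10.675232110676486
```

play_rows(series=[[0.001,0,0,0,0,0,0.2],[0.001,0,0,0,0,0,0.2],[0.001,0,0,0,0,0,0.2],[0.001,0,0,0,0,0,0.2],[0.001,0,0,0,0,0,0.2],[0.001,0,0,0,0,0,0.2],[0,0,0,0,0,0,0.2],[0,0,0,0,0,0,0.2]])

```text
time: 10.57
eef_pos: [535.3, -165.7, 123.8]
orientation: [-0.151, 0.826, -0.477, -0.26]
ft_force: [4.2, -7.5, 7.5]
width: 23.5
gripper_force: 53.8
```

```bash
cat > st.py <<'E'
from h import *
n,u,G=to((558.4,-204.5,92.4))
s=env.sense();d=np.array(s["eef_pos"])-[558.7,-204.5,91.5]; print("up-slope",d@u,"out",d@n, "F",np.array(s["ft_force"])@u,np.array(s["ft_force"])@n)
E
python3 st.py
```

```text
t 10.57 eef [ 535.3 -165.7  123.8] shift mm [55.  -0.6 -0.2] turn [-0.001 -0.001  0.   ] F [ 4.2 -7.5  7.5] w 23.5
up-slope 55.59743117037396 out 0.4592849563050123 F -2.733289698300216 11.0669527168846
```

play_rows(series=[[0.0005,0,0,0,0,0,0.2],[0.0005,0,0,0,0,0,0.2],[0,0,0,0,0,0,0.2],[0,0,0,0,0,0,0.2]])

```text
time: 10.9
eef_pos: [535.7, -166.2, 123.3]
orientation: [-0.151, 0.826, -0.477, -0.26]
ft_force: [3.2, -6.4, 7.5]
width: 23.6
gripper_force: 53.7
```

```bash
python3 st.py
```

```text
t 10.9 eef [ 535.7 -166.2  123.3] shift mm [54.2 -0.5 -0.2] turn [-0.001 -0.     0.   ] F [ 3.2 -6.4  7.5] w 23.6
up-slope 54.824735201051865 out 0.4844352583651954 F -1.5796920699011752 10.25827264361493
```

play_rows(series=[[0.0005,0,0,0,0,0,0.2],[0.0005,0,0,0,0,0,0.2],[0,0,0,0,0,0,0.2],[0,0,0,0,0,0,0.2]])

```text
time: 11.23
eef_pos: [535.7, -166.3, 123.2]
orientation: [-0.151, 0.826, -0.476, -0.261]
ft_force: [-0.1, -3.9, 11.0]
width: 23.4
gripper_force: 53.4
```

```bash
python3 st.py
```

```text
t 11.23 eef [ 535.7 -166.3  123.2] shift mm [54.  -0.5 -0.3] turn [-0.     0.001  0.001] F [-0.1 -3.9 11. ] w 23.4
up-slope 54.68301375405163 out 0.43709004915984906 F 3.6097600671828936 10.924987680523856
```

play_rows(series=[[0,0,0,0,0,0,0.4],[0,0,0,0,0,0,0.6],[0,0,0,0,0,0,1],[0,0,0,0,0,0,1],[0,0,0,0,0,0,1],[0,0,-0.01,0,0,0,1],[0,0,-0.02,0,0,0,1],[0,0,-0.03,0,0,0,1]])

```text
time: 11.9
eef_pos: [551.2, -194.2, 168.7]
orientation: [-0.151, 0.825, -0.476, -0.265]
ft_force: [0.3, -0.3, -0.2]
width: 85.9
gripper_force: 0.0
```

Run:
```python
from h import *
s=env.sense(); print(s["eef_pos"],s["width"])
Rm=rot(s["orientation"]).as_matrix()
p0=np.array(s["eef_pos"]); d=np.array([363,-339,170])-p0-np.array([12,-20,35])
Re,t=rows(Rm,[((12,-20,35),(0,0,0),1),(d,(0,.611,0),6)])
print(np.round(Re,3),p0+t, d)
```

```text
[ 551.23216554 -194.19782749  168.73518362] 85.87559234290995
[[-0.001, -0, -0.042, 0, 0, 0, 1], [0.004, 0.039, 0.004, 0, 0.102, 0, 1], [0.004, 0.039, 0.004, 0, 0.102, 0, 1], [0.004, 0.039, 0.005, 0, 0.102, 0, 1], [0.003, 0.039, 0.005, 0, 0.102, 0, 1], [0.002, 0.039, 0.005, 0, 0.102, 0, 1], [0.002, 0.039, 0.006, 0, 0.102, 0, 1]]
[[ 0.5   -0.866 -0.006]
 [-0.866 -0.501  0.005]
 [-0.008  0.003 -1.   ]] [ 364.26563253 -338.32195675  169.75164436] [-200.23216554 -124.80217251  -33.73518362]
```

play_rows(series=[[0,0,-0.04,0,0,0,1],[0.004,0.039,0.004,0,0.102,0,1],[0.004,0.039,0.004,0,0.102,0,1],[0.004,0.039,0.005,0,0.102,0,1],[0.003,0.039,0.005,0,0.102,0,1],[0.002,0.039,0.005,0,0.102,0,1],[0.002,0.039,0.006,0,0.102,0,1],[0,0,0,0,0,0.1,1]])

```text
time: 12.57
eef_pos: [357.4, -335.8, 164.3]
orientation: [0.0, 0.84, -0.543, -0.005]
ft_force: [-0.8, 1.6, -2.5]
width: 85.3
gripper_force: 0.0
```

play_rows(series=[[0,0,0,0,0,0.1,1],[0,0,0,0,0,0.1,1],[0,0,0,0,0,0,1],[0,0,0,0,0,0,1],[0,0,0,0,0,0,1],[0,0,0,0,0,0,1],[0,0,0,0,0,0,1]])

```text
time: 13.15
eef_pos: [366.2, -338.3, 168.5]
orientation: [-0.001, 0.782, -0.623, -0.003]
ft_force: [-0.1, -0.1, -0.2]
width: 85.3
gripper_force: 0.0
```

```bash
cat > pan.py <<'E'
from h import *
import sys
s=env.sense(); M=rot(s["orientation"]).as_matrix(); print(np.round(s["eef_pos"],1),M.round(3).tolist(),np.round(s["joint_pos"],2),round(s["time"],2))
w=Cam("wrist"); cv2.imwrite(f"pics/p{s['time']:.2f}.png",w.im)
h=cv2.cvtColor(w.im,cv2.COLOR_BGR2HSV); 
m=np.ones(h.shape[:2],np.uint8)
# plywood border + tiles differ from the brown-grey table: yellow border
m=((h[...,1]>105)&(h[...,2]>120)&(h[...,0]>16)&(h[...,0]<30)).astype(np.uint8)
m=cv2.morphologyEx(m,cv2.MORPH_CLOSE,np.ones((9,9)))
cs,_=cv2.findContours(m,0,2)
for c in cs:
    if cv2.contourArea(c)>400:
        q=cv2.boxPoints(cv2.minAreaRect(cv2.convexHull(c))); P=np.array([w.at(x,14) for x in q])
        ctr=P.mean(0); e=[P[1]-P[0],P[2]-P[1]]; L=max(e,key=np.linalg.norm)
        print(round(cv2.contourArea(c)),q.round(1).tolist(),"c",ctr.round(1),"size",[np.linalg.norm(x).round(1) for x in e],"yaw",np.degrees(np.arctan2(L[1],L[0])).round(1),"tool-yaw",np.degrees(np.arctan2(M[1,0],M[0,0])).round(1))
E
python3 pan.py; ls pics | tail -3; python3 -c "
import cv2,glob
f=sorted(glob.glob('pics/p[0-9]*.png'))[-1];h=cv2.cvtColor(cv2.imread(f),cv2.COLOR_BGR2HSV)
for r in (150,180,205,230): print(r,['%d:%d/%d/%d'%(c,*h[r,c]) for c in range(200,370,6)])"
```

```text
[ 366.2 -338.3  168.5] [[0.223, -0.975, -0.003], [-0.975, -0.223, 0.005], [-0.005, 0.002, -1.0]] [-0.85 -0.1   1.84  0.    1.41  2.07] 13.15
4288 [[246.0, 125.0], [306.0, 125.0], [306.0, 254.0], [246.0, 254.0]] c [ 366.  -334.6   14. ] size [np.float64(58.9), np.float64(140.8)] yaw 104.6 tool-yaw -77.1
4107 [[120.19999694824219, 164.39999389648438], [136.60000610351562, 62.400001525878906], [181.0, 69.5999984741211], [164.60000610351562, 171.60000610351562]] c [ 502.3 -380.8   14. ] size [np.float64(99.3), np.float64(40.7)] yaw -95.4 tool-yaw -77.1
w4.png
w5z.png
wrist0.png
150 ['200:15/94/165', '206:15/94/165', '212:15/97/166', '218:15/98/162', '224:15/98/170', '230:15/96/159', '236:15/98/167', '242:15/98/166', '248:18/146/229', '254:18/76/181', '260:17/78/169', '266:17/86/164', '272:19/66/231', '278:19/67/228', '284:18/106/180', '290:9/197/202', '296:9/195/200', '302:14/165/182', '308:15/96/157', '314:14/94/158', '320:15/95/159', '326:16/95/151', '332:15/93/154', '338:16/94/157', '344:14/98/151', '350:16/97/153', '356:14/93/159', '362:16/94/152', '368:15/94/154']
180 ['200:16/95/15
[... 773 characters left out ...]
/223', '302:18/143/225', '308:15/96/152', '314:15/93/148', '320:15/96/149', '326:15/94/144', '332:15/146/220', '338:13/103/153', '344:14/96/152', '350:14/96/154', '356:15/98/158', '362:14/98/154', '368:13/96/149']
230 ['200:16/93/153', '206:15/98/162', '212:14/98/158', '218:15/98/171', '224:15/98/166', '230:14/100/166', '236:15/99/167', '242:15/97/165', '248:15/95/163', '254:16/135/98', '260:18/77/66', '266:17/77/66', '272:18/78/65', '278:17/80/96', '284:17/116/81', '290:16/82/65', '296:19/77/106', '302:16/146/108', '308:13/93/71', '314:12/98/70', '320:13/94/68', '326:14/100/69', '332:14/93/66', '338:13/90/65', '344:13/91/67', '350:12/107/69', '356:8/218/96', '362:12/111/71', '368:15/95/70']
```

```bash
cat > pe.py <<'E'
from h import *
s=env.sense(); M=rot(s["orientation"]).as_matrix(); w=Cam("wrist")
h=cv2.cvtColor(cv2.GaussianBlur(w.im,(3,3),0),cv2.COLOR_BGR2HSV).astype(int); S=h[...,1]
Z=14
def fit(pts):
    P=np.array([w.at(p,Z) for p in pts])[:,:2]
    for _ in range(3):
        vx,vy,x,y=cv2.fitLine(P.astype(np.float32),cv2.DIST_HUBER,0,.01,.01).ravel()
        r=abs((P-[x,y])@[-vy,vx]); P=P[r<max(1.,2*np.median(r))]
    return np.array([x,y]),np.array([vx,vy]),len(P)
cx=275
left=[];right=[]
for r in range(135,250):
    c=[c for c in range(235,320) if S[r,c]>118]
    if c and c[0]<262: left.append((c[0]-.5,r))
    if c and c[-1]>292: right.append((c[-1]+.5,r))
res=[]
for n,p in(("L",left),("R",right)):
    x,v,k=fit(p); v=v*np.sign(-v[1]); res.append((x,v)); print(n,k,x.round(1),"yaw",np.degrees(np.arctan2(v[1],v[0])).round(2))
v=sum(r[1] for r in res); v/=np.linalg.norm(v); nn=np.array([-v[1],v[0]])
print("width",abs((res[0][0]-res[1][0])@nn).round(1),"yaw",np.degrees(np.arctan2(v[1],v[0])).round(2))
# ends: along central columns
top=[];bot=[]
for c in range(262,292):
    q=[r for r in range(105,285) if S[r,c]>118]
    top.append((c,q[0]-.5)); bot.append((c,q[-1]+.5))
for n,p in(("top",top),("bot",bot)):
    x,vv,k=fit(p); print(n,np.median([q[1] for q in p]),x.round(1),"along",(x@v).round(1),"yaw",np.degrees(np.arctan2(vv[1],vv[0])).round(1),k)
mid=(res[0][0]+res[1][0])/2; e=np.array(s["eef_pos"])[:2]
print("cross offset of TCP from midline (tool y)", ((mid-e)@nn).round(2), "TCP along",(e@v).round(1),"nn",nn.round(2),"tool y",M[:2,1].round(2),"tool yaw",np.degrees(np.arctan2(M[1,0],M[0,0])).round(2),"z",s["eef_pos"][2])
E
python3 pe.py
```

```text
L 111 [ 394.8 -328.8] yaw -76.36
R 115 [ 335.1 -339.5] yaw -76.57
width 60.5 yaw -76.46
top 124.5 [ 380.  -403.9] along 481.7 yaw 12.8 30
bot 253.5 [ 351.1 -266.4] along 341.2 yaw 12.7 29
cross offset of TCP from midline (tool y) -0.3 TCP along 414.6 nn [0.97 0.23] tool y [-0.97 -0.22] tool yaw -77.14 z 168.38466887213005
```

play_rows(series=[[0.002,0,0.02,0,0,-0.012,1],[0.002,0,0.028,0,0,0,1],[0.002,0,0.028,0,0,0,1],[0.001,0,0.025,0,0,0,1],[0,0,0.015,0,0,0,1],[0,0,0.008,0,0,0,1],[0,0,0,0,0,0,1],[0,0,0,0,0,0,1]])

```text
time: 13.92
eef_pos: [367.5, -344.6, 44.8]
orientation: [-0.001, 0.785, -0.619, -0.003]
ft_force: [0.4, -0.6, -0.8]
width: 85.6
gripper_force: 0.0
```

Run:
```python
from h import *
s=env.sense(); M=rot(s["orientation"]).as_matrix(); e=np.array(s["eef_pos"]); v=np.array([np.cos(np.radians(-76.46)),np.sin(np.radians(-76.46))])
print(e.round(1),"along",(e[:2]@v).round(1),"cross",((e[:2]-[364.95,-334.15])@np.array([-v[1],v[0]])).round(2),np.degrees(np.arctan2(M[1,0],M[0,0])).round(2),M[:,2].round(3))
```

```text
[ 367.5 -344.6   44.8] along 421.1 cross -0.01 -76.51 [-0.003  0.005 -1.   ]
```

play_rows(series=[[0,0,0.012,0,0,0,1],[0,0,0.012,0,0,0,1],[0,0,0.01,0,0,0,1],[0,0,0.006,0,0,0,1],[0,0,0.003,0,0,0,1],[0,0,0,0,0,0,1],[0,0,0,0,0,0,1],[0,0,0,0,0,0,1]])

```text
time: 14.58
eef_pos: [367.5, -344.6, 1.9]
orientation: [-0.001, 0.785, -0.619, -0.002]
ft_force: [0.7, 0.4, 0.4]
width: 85.5
gripper_force: 0.0
```

play_rows(series=[[0,0,0,0,0,0,0.6],[0,0,0,0,0,0,0.6],[0,0,0,0,0,0,0.6],[0,0,0,0,0,0,0.6],[0,0,0,0,0,0,0.6]], squeeze=50)

```text
time: 15.0
eef_pos: [367.6, -344.8, 2.4]
orientation: [-0.001, 0.785, -0.619, -0.002]
ft_force: [-0.5, 1.9, 6.0]
width: 58.2
gripper_force: 53.9
```

play_rows(series=[[0,0,-0.006,0,0,0,0.6],[0,0,-0.015,0,0,0,0.6],[0,0,-0.025,0,0,0,0.6],[0,0,-0.03,0,0,0,0.6],[0,0,-0.03,0,0,0,0.6],[0,0,-0.03,0,0,0,0.6],[0,0,-0.02,0,0,0,0.6]])

```text
time: 15.58
eef_pos: [368.2, -345.7, 161.0]
orientation: [-0.001, 0.785, -0.619, -0.001]
ft_force: [1.0, -0.3, -2.1]
width: 57.8
gripper_force: 54.6
```

Run:
```python
from h import *
import pickle
n,u,G=to((500,-100,200)); y=np.cross(n,u)
w=Cam.__new__(Cam); w.K,w.A,w.o=pickle.load(open("w3.pkl","rb"))
im=cv2.imread("pics/w3.png"); h=cv2.cvtColor(im,cv2.COLOR_BGR2HSV).astype(int)
# stile edges in w3: subpixel by strongest gradient near guess, rows above(lip) and below(plate)
g=cv2.cvtColor(im,cv2.COLOR_BGR2LAB).astype(float)
def edge(r,c0):
    p=g[r-1:r+2,c0-6:c0+7].mean(0); d=np.linalg.norm(np.diff(p,axis=0),axis=1); k=d.argmax(); return c0-6+k+.5
for face in (322,328):
    out={}
    for name,x0,x1,rr in [("Lo",231,236,range(196,240,3)),("Li",257,260,range(205,240,3)),("Ri",303,303,range(205,240,3)),("Lo2",224,224,range(90,116,3)),("Li2",255,256,range(90,114,3)),("Ri2",303,303,range(90,114,3)),("Ro2",333,333,range(90,114,3)),("Ro",332,330,range(205,240,3))]:
        P=[]
        for i,r in enumerate(rr):
            c=edge(r,int(round(x0+(x1-x0)*i/len(rr)))); d=w.ray((c,r)); X=w.o+d*(face-w.o@n)/(d@n); P.append((X@u,X@y))
        P=np.array(P); out[name]=np.median(P,0).round(1).tolist()
    print(face,out)
s=env.sense(); print(s["width"],s["gripper_force"])
```

```text
t 15.58 eef [ 368.2 -345.7  161. ] shift mm [-208.3 -185.4  -38.6] turn [-0.088 -0.604 -0.279] F [ 1.  -0.3 -2.1] w 57.8
322 {'Lo': [-241.3, -433.9], 'Li': [-236.1, -404.5], 'Ri': [-236.0, -355.1], 'Lo2': [-359.4, -435.9], 'Li2': [-360.8, -406.6], 'Ri2': [-360.7, -356.9], 'Ro2': [-360.7, -327.3], 'Ro': [-236.0, -325.5]}
328 {'Lo': [-243.1, -432.9], 'Li': [-238.0, -404.1], 'Ri': [-237.9, -355.6], 'Lo2': [-358.9, -434.9], 'Li2': [-360.2, -406.1], 'Ri2': [-360.2, -357.4], 'Ro2': [-360.1, -328.4], 'Ro': [-237.9, -326.6]}
57.84058293987373 54.598177671432495
```

```bash
cat > pl.py <<'E'
from h import *
def fr(yaw,lean=35.):
    c,q=np.cos(np.radians(yaw)),np.sin(np.radians(yaw)); C,S=np.cos(np.radians(lean)),np.sin(np.radians(lean))
    n=np.array([-S*c,-S*q,C]); u=np.array([C*c,C*q,S]); return u,np.cross(n,u),n
u0,y0,n0=fr(120); Lip=-222*u0-379.75*y0+325*n0
YAW=120.8; u,y,n=fr(YAW)
def tgt(gap,h,side=0): return Lip+u*(60.7+gap)+n*(2.4+h)+y*side
E
python3 - <<'E'
from pl import *
T=tgt(6,60); print("lip",Lip.round(1),"T",T.round(1))
s=env.sense(); M=rot(s["orientation"]).as_matrix(); e=np.array(s["eef_pos"])
to(T,YAW)
G=np.c_[-u,np.cross(-n,-u),-n]; tv=R.from_matrix(M.T@G).as_rotvec(); print(np.degrees(np.linalg.norm(tv)))
Re,t=rows(M,[((0,0,120),(0,0,0),3),(T-e-[0,0,120],tv,8)])
print(e+t-T,(Re-G).round(3).tolist())
E
```

```text
lip [ 513.  -129.1  138.9] T [ 503.4 -112.9  228.3]
t 15.58 eef [ 368.2 -345.7  161. ] shift mm [-195.1 -185.7  -66.9] turn [-0.092 -0.604 -0.293] F [ 1.  -0.3 -2.1] w 57.8
38.80723908832358
[[-0, 0, -0.04, 0, 0, 0, 1], [-0, 0, -0.04, 0, 0, 0, 1], [-0, 0, -0.04, 0, 0, 0, 1], [-0.024, -0.023, 0.007, -0.012, -0.075, -0.037, 1], [-0.023, -0.024, 0.008, -0.012, -0.075, -0.037, 1], [-0.021, -0.025, 0.009, -0.012, -0.075, -0.037, 1], [-0.02, -0.026, 0.011, -0.012, -0.075, -0.037, 1], [-0.018, -0.027, 0.012, -0.012, -0.075, -0.037, 1]]
[[-0.016, -0.028, 0.013, -0.012, -0.075, -0.037, 1], [-0.014, -0.028, 0.014, -0.012, -0.075, -0.037, 1], [-0.012, -0.029, 0.014, -0.012, -0.075, -0.037, 1]]
[-0.34546341  0.25318413 -0.39655042] [[0.002, 0.002, -0.003], [-0.001, -0.003, -0.005], [0.003, 0.003, -0.002]]
```

play_rows(series=[[0,0,-0.035,0,0,0,0.6],[0,0,-0.04,0,0,0,0.6],[0,0,-0.04,0,0,0,0.6],[-0.024,-0.023,0.007,-0.012,-0.075,-0.037,0.6],[-0.023,-0.024,0.008,-0.012,-0.075,-0.037,0.6],[-0.021,-0.025,0.009,-0.012,-0.075,-0.037,0.6],[-0.02,-0.026,0.011,-0.012,-0.075,-0.037,0.6],[-0.018,-0.027,0.012,-0.012,-0.075,-0.037,0.6]])

```text
time: 16.25
eef_pos: [452.7, -199.0, 240.1]
orientation: [-0.094, 0.824, -0.532, -0.168]
ft_force: [-0.3, -0.8, -3.0]
width: 58.3
gripper_force: 54.6
```

play_rows(series=[[-0.016,-0.028,0.012,-0.012,-0.075,-0.037,0.6],[-0.014,-0.028,0.012,-0.012,-0.075,-0.037,0.6],[-0.012,-0.028,0.01,-0.012,-0.075,-0.037,0.6],[0,0,0,0,0,0,0.6],[0,0,0,0,0,0,0.6],[0,0,0,0,0,0,0.6],[0,0,0,0,0,0,0.6],[0,0,0,0,0,0,0.6]])

```text
time: 16.92
eef_pos: [503.3, -116.5, 227.2]
orientation: [-0.146, 0.83, -0.471, -0.261]
ft_force: [0.2, -0.4, -1.4]
width: 58.1
gripper_force: 54.7
```

```bash
cat > q.py <<'E'
from pl import *
import sys
to(tgt(*map(float,sys.argv[1:])),YAW); s=env.sense(); e=np.array(s["eef_pos"])-Lip; F=np.array(s["ft_force"])
print("gap",(e@u-60.7).round(2),"h",(e@n-2.4).round(2),"side",(e@y).round(2),"F u,y,n",(F@u).round(1),(F@y).round(1),(F@n).round(1),"w",round(s["width"],1),"mom",np.round(s["moment"],2))
E
python3 q.py 6 20
python3 - <<'E'
from h import *
w=Cam("wrist"); cv2.imwrite("pics/w6.png",w.im)
a=Cam("scene"); b=Cam("side")
W=cv2.resize(w.im,None,fx=.95,fy=.95); A=cv2.resize(a.im[120:260,190:360],None,fx=1.55,fy=1.55); B=cv2.resize(b.im[120:290,200:355],None,fx=1.7,fy=1.7)
can=np.zeros((600,800,3),np.uint8); can[:399,:532]=W; can[:A.shape[0],535:535+min(A.shape[1],265)]=A[:,:265]; can[225:225+B.shape[0],535:535+min(265,B.shape[1])]=B[:,:265]
cv2.imwrite("pics/place.png",can)
E
```

```text
t 16.92 eef [ 503.3 -116.5  227.2] shift mm [-3.2 -2.  40.8] turn [ 0.004 -0.003  0.001] F [ 0.2 -0.4 -1.4] w 58.1
gap 2.87 h 60.86 side 1.88 F u,y,n -1.1 0.0 -0.9 w 58.1 mom [-0.43 -0.24 -0.03]
```

View pics/place.png

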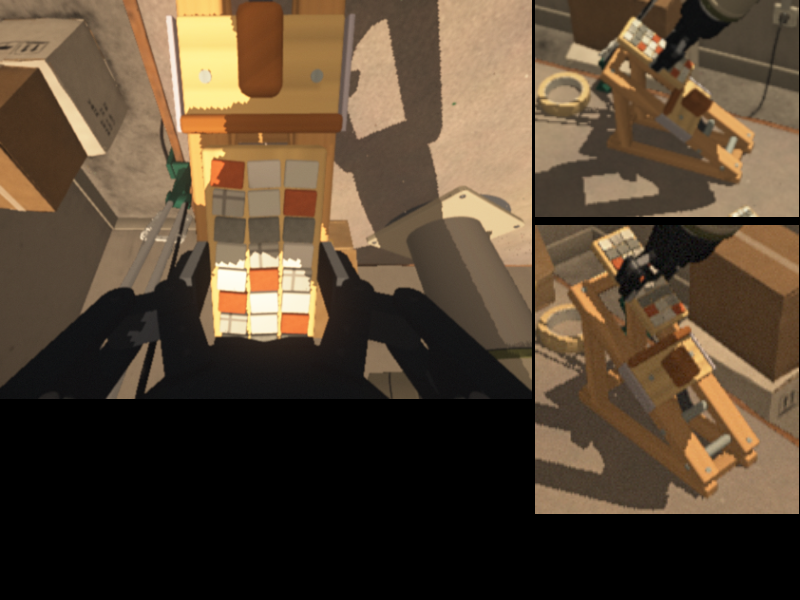

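The composite shows the ledge holding on the middle rung, with the panel above the face. In the wrist part the panel's lower end is at row 150, cols 205–327, and the lip is at rows 115–132, cols 180–345. Next I'll measure the lateral offset numerically.

```bash
cat > me.py <<'E'
from pl import *
s=env.sense(); w=Cam("wrist"); h=cv2.cvtColor(cv2.GaussianBlur(w.im,(3,3),0),cv2.COLOR_BGR2HSV).astype(int)
e=np.array(s["eef_pos"]); eh=(e-Lip)@n
M=rot(s["orientation"]).as_matrix(); nt=-M[:,2]; yt=M[:,1]; ut=-M[:,0]
print("t",s["time"])
g=cv2.cvtColor(w.im,cv2.COLOR_BGR2LAB).astype(float)
def edge(r,lo,hi,first):
    p=g[r-1:r+2,lo:hi].mean(0); d=np.linalg.norm(p[2:]-p[:-2],axis=1); k=d.argmax(); return lo+k+1
def cast(c,r,P,nn): d=w.ray((c,r)); return w.o+d*(((P-w.o)@nn)/(d@nn))
import sys
H=2.4
for r in range(int(sys.argv[1]),int(sys.argv[2]),6):
    l,q=edge(r,206,230,1),edge(r,328,352,0)
    a,b=[(cast(c,r,e+nt*(14-H),nt)-e) for c in(l,q)]
    print("panel",r,l,q,"y",(a@yt).round(1),(b@yt).round(1),"mid",((a+b)@yt/2).round(2),"s",(a@ut).round(1))
for r in (126,130,134):
    row=h[r]; c=[c for c in range(170,385) if row[c,1]>165]
    if c:
        a,b=[(cast(x,r,Lip+n*22,n)-Lip) for x in(c[0]-.5,c[-1]+.5)]
        print("lip",r,c[0],c[-1],"y",(a@y).round(1),(b@y).round(1),"mid",((a+b)@y/2).round(2),"s",(a@u).round(1))
for c in (230,260,300,330):
    print(c,[f"{r}:{h[r,c,0]}/{h[r,c,1]}/{h[r,c,2]}" for r in range(114,170,3)])
E
python3 me.py 165 200
```

```text
t 17.0667
panel 165 224 350 y -23.7 33.1 mid 4.69 s -55.7
panel 171 222 350 y -24.8 33.3 mid 4.26 s -53.0
panel 177 222 350 y -24.9 33.5 mid 4.28 s -50.2
panel 183 221 350 y -25.6 33.7 mid 4.07 s -47.4
panel 189 221 350 y -25.7 33.9 mid 4.09 s -44.6
panel 195 218 350 y -27.3 34.1 mid 3.42 s -41.7
lip 126 191 359 y -50.5 52.0 mid 0.73 s -7.1
lip 130 191 359 y -50.8 52.2 mid 0.73 s -4.7
lip 134 191 358 y -51.0 51.8 mid 0.42 s -2.4
230 ['114:17/150/190', '117:16/150/173', '120:13/177/151', '123:13/192/199', '126:14/192/226', '129:14/192/228', '132:14/190/229', '135:14/189/235', '138:13/192/218', '141:14/169/154', '144:14/164/152', '147:14/164/151', '150:15/165/150', '153:16/153/138', '156:17/148/205', '159:24/114/252', '162:25/110/252', '165:18/143/205', '168:10/183/164']
260 ['114:17/151/169', '117:17/152/169', '120:14/173/127', '123:12/187/116', '126:12/186/118', '129:12/186/115', '132:12/186/114', '135:12/186/115', '138:12/184/108', '141:14/164/123', '144:14/163/125', '147:14/164/120', '150:13/128/106', '153:16/144/136', '156:17/151/159', '159:17/150/170', '162:17/149/171', '165:17/148/171', '168:17/146/170']
300 ['114:17/149/164', '117:17/150/163', '120:13/177/117', '123:12/188/111', '126:12/184/112', '129:12/187/109', '132:12/186/107', '135:12/185/110', '138:12/180/102', '141:14/164/118', '144:14/160/121', '147:14/161/117', '150:14/117/100', '153:16/142/131', '156:17/148/155', '159:17/149/166', '162:17/147/167', '165:17/147/167', '168:17/135/157']
330 ['114:17/149/161', '117:17/150/158', '120:13/177/115', '123:12/185/110', '126:12/184/111', '129:12/184/108', '132:12/184/108', '135:12/184/108', '138:13/182/101', '141:14/163/139', '144:15/163/144', '147:14/163/144', '150:14/163/144', '153:16/149/132', '156:16/149/142', '159:17/147/153', '162:17/146/154', '165:17/147/154', '168:17/133/148']
```

play_rows(series=[[-0.001,-0.001,0.012,0,0,0,0.6],[-0.001,-0.001,0.014,0,0,0,0.6],[-0.001,0,0.01,0,0,0,0.6],[0,0,0.006,0,0,0,0.6],[0,0,0.003,0,0,0,0.6],[0,0,0,0,0,0,0.6],[0,0,0,0,0,0,0.6],[0,0,0,0,0,0,0.6]])

```text
time: 17.78
eef_pos: [490.8, -90.7, 191.2]
orientation: [-0.147, 0.83, -0.47, -0.262]
ft_force: [0.3, -0.6, -2.7]
width: 58.4
gripper_force: 54.6
```

```bash
python3 q.py 6 5
```

```text
t 17.78 eef [490.8 -90.7 191.2] shift mm [-0.4  0.5 10.1] turn [ 0.005 -0.001  0.001] F [ 0.3 -0.6 -2.7] w 58.4
gap 5.62 h 15.06 side -0.56 F u,y,n -2.1 -0.0 -1.9 w 58.4 mom [-0.45 -0.28  0.01]
```

play_rows(series=[[0,0.0005,0.002,0.004,0,0,0.6],[0,0,0.002,0,0,0,0.6],[0,0,0.002,0,0,0,0.6],[0,0,0.002,0,0,0,0.6],[0,0,0.001,0,0,0,0.6],[0,0,0,0,0,0,0.6],[0,0,0,0,0,0,0.6]])

```text
time: 18.37
eef_pos: [487.2, -86.0, 183.2]
orientation: [-0.148, 0.83, -0.47, -0.262]
ft_force: [-0.5, -0.8, -2.2]
width: 58.0
gripper_force: 54.7
```

```bash
python3 q.py 6 5
```

```text
t 18.37 eef [487.2 -86.  183.2] shift mm [-0.2 -0.1  0.1] turn [0.001 0.    0.001] F [-0.5 -0.8 -2.2] w 58.0
gap 5.79 h 5.15 side 0.1 F u,y,n -1.6 0.8 -1.6 w 58.0 mom [-0.48 -0.27  0.02]
```

play_rows(series=[[0,0,0.001,0,0,0,0.6],[0,0,0.001,0,0,0,0.6],[0,0,0.001,0,0,0,0.6],[0,0,0,0,0,0,0.6],[0,0,0,0,0,0,0.6]])

```text
time: 18.78
eef_pos: [487.0, -85.3, 181.9]
orientation: [-0.148, 0.83, -0.471, -0.261]
ft_force: [1.1, -4.3, 6.2]
width: 58.2
gripper_force: 55.7
```

```bash
python3 q.py 6 5
```

```text
t 18.78 eef [487.  -85.3 181.9] shift mm [-0.3  0.  -1.4] turn [ 0.    -0.002  0.002] F [ 1.1 -4.3  6.2] w 58.2
gap 5.65 h 3.64 side -0.02 F u,y,n 0.1 1.3 7.5 w 58.2 mom [-0.46  0.14  0.26]
```

play_rows(series=[[0,0,-0.001,0,0,0,0.6],[0.001,0,0,0,0,0,0.6],[0.001,0,0,0,0,0,0.6],[0.001,0,0,0,0,0,0.6],[0,0,0,0,0,0,0.6],[0,0,0,0,0,0,0.6]])

```text
time: 19.28
eef_pos: [488.2, -87.1, 180.4]
orientation: [-0.148, 0.83, -0.47, -0.262]
ft_force: [1.0, -1.4, 4.4]
width: 58.3
gripper_force: 55.4
```

```bash
python3 q.py 0 4
```

```text
t 19.28 eef [488.2 -87.1 180.4] shift mm [ 3.   0.1 -0.4] turn [0.001 0.    0.002] F [ 1.  -1.4  4.4] w 58.3
gap 3.0 h 3.65 side -0.11 F u,y,n 1.1 -0.2 4.6 w 58.3 mom [-0.09  0.2   0.04]
```

play_rows(series=[[0.001,0,0,0,0,0,0.6],[0.001,0,0,0,0,0,0.6],[0,0,0,0,0,0,0.6],[0,0,0,0,0,0,0.6],[0,0,0,0,0,0,0.6]])

```text
time: 19.7
eef_pos: [489.0, -88.6, 179.2]
orientation: [-0.148, 0.83, -0.47, -0.262]
ft_force: [0.9, -1.0, 6.2]
width: 58.2
gripper_force: 55.4
```

```bash
python3 q.py 0 4
```

```text
t 19.7 eef [489.  -88.6 179.2] shift mm [ 1.   0.1 -0.4] turn [0.001 0.    0.002] F [ 0.9 -1.   6.2] w 58.2
gap 0.97 h 3.64 side -0.11 F u,y,n 2.5 -0.2 5.8 w 58.2 mom [-0.07  0.25 -0.01]
```

play_rows(series=[[0.001,0,0,0,0,0,0.6],[0.001,0,0,0,0,0,0.6],[0,0,0,0,0,0,0.6],[0,0,0,0,0,0,0.6]])

```text
time: 20.03
eef_pos: [489.4, -89.2, 178.7]
orientation: [-0.149, 0.83, -0.47, -0.262]
ft_force: [-1.9, 2.9, 10.3]
width: 57.9
gripper_force: 55.5
```

```bash
python3 q.py 0 4
```

```text
t 20.03 eef [489.4 -89.2 178.7] shift mm [ 0.   0.1 -0.3] turn [0.001 0.002 0.002] F [-1.9  2.9 10.3] w 57.9
gap 0.04 h 3.65 side -0.11 F u,y,n 8.8 0.2 6.5 w 57.9 mom [0.84 0.77 0.15]
```

play_rows(series=[[0.001,0,0,0,0,0,0.6],[0.001,0,0,0,0,0,0.6],[0,0,0,0,0,0,0.6],[0,0,0,0,0,0,0.6]])

```text
time: 20.37
eef_pos: [489.4, -89.5, 178.5]
orientation: [-0.149, 0.83, -0.469, -0.264]
ft_force: [-8.4, 7.1, 17.2]
width: 58.2
gripper_force: 55.7
```

```bash
python3 q.py 0 4
```

```text
t 20.37 eef [489.4 -89.5 178.5] shift mm [-0.2  0.  -0.4] turn [0.002 0.005 0.004] F [-8.4  7.1 17.2] w 58.2
gap -0.23 h 3.64 side -0.02 F u,y,n 18.4 3.6 8.1 w 58.2 mom [2.18 1.73 0.36]
```

play_rows(series=[[-0.001,0,0,0,0,0,0.6],[-0.0015,0,0,0,0,0,0.6],[0,0,0,0,0,0,0.6],[0,0,0,0,0,0,0.6]])

```text
time: 20.7
eef_pos: [489.3, -89.2, 178.8]
orientation: [-0.149, 0.83, -0.47, -0.262]
ft_force: [-1.9, 0.1, 7.4]
width: 58.2
gripper_force: 55.5
```

```bash
python3 q.py 0 4
```

```text
t 20.7 eef [489.3 -89.2 178.8] shift mm [ 0.1  0.  -0.3] turn [0.001 0.001 0.002] F [-1.9  0.1  7.4] w 58.2
gap 0.14 h 3.66 side -0.03 F u,y,n 5.1 1.6 5.5 w 58.2 mom [0.47 0.54 0.31]
```

play_rows(series=[[0,0,0,0,0,0,0.75],[0,0,0,0,0,0,0.85],[0,0,0,0,0,0,1],[0,0,0,0,0,0,1],[0,0,0,0,0,0,1],[0,0,0,0,0,0,1],[0,0,-0.004,0,0,0,1],[0,0,-0.01,0,0,0,1]])

```text
time: 21.37
eef_pos: [492.9, -96.1, 188.8]
orientation: [-0.148, 0.829, -0.47, -0.263]
ft_force: [0.5, 0.5, 0.0]
width: 85.1
gripper_force: 0.0
```

play_rows(series=[[0.002,0,-0.018,0,0,0,1],[0.004,0,-0.018,0,0,0,1],[0.004,0,-0.018,0,0,0,1],[0.004,0,-0.015,0,0,0,1],[0,0,0,0,0,0,1],[0,0,0,0,0,0,1],[0,0,0,0,0,0,1],[0,0,0,0,0,0,1]])

```text
time: 22.03
eef_pos: [519.3, -139.8, 237.1]
orientation: [-0.148, 0.829, -0.47, -0.262]
ft_force: [-0.0, -0.6, -0.7]
width: 85.4
gripper_force: 0.0
```

```bash
cat > fin.py <<'E'
from pl import *
s=env.sense(); print(s["time"],np.round(s["eef_pos"],1),np.round(s["ft_force"],1),s["width"])
Lp=Lip+4*n   # face as felt
w=Cam("wrist"); cv2.imwrite("pics/fin.png",w.im)
h=cv2.cvtColor(cv2.GaussianBlur(w.im,(3,3),0),cv2.COLOR_BGR2HSV).astype(int)
# low-chroma / red tiles vs wood : tile-field mask within panel area
P=lambda s_,y_,z_: w.px(Lp+u*s_+y*y_+n*z_)[0].round(1)
print("expected panel corners px",[P(a,b,18).tolist() for a in(0,140) for b in(-30,30)],"lip",[P(0,b,22).tolist() for b in(-52,52)])
inv=lambda c,r,z_: (lambda X:((X-Lp)@u,(X-Lp)@y))(w.o+(lambda d:d*((Lp+n*z_-w.o)@n)/(d@n))(w.ray((c,r))))
m=(((h[...,1]<100))|((h[...,0]<11)&(h[...,1]>150))).astype(np.uint8)
c0=w.px(Lp+u*3+y*-33+n*18)[0]; c1=w.px(Lp+u*75+y*33+n*18)[0]
poly=np.array([w.px(Lp+u*a+y*b+n*18)[0] for a,b in((2,-34),(2,34),(80,34),(80,-34))]).astype(np.int32)
k=np.zeros_like(m); cv2.fillPoly(k,[poly],1); m&=k
m=cv2.morphologyEx(m,cv2.MORPH_OPEN,np.ones((3,3)))
for r in range(poly[:,1].min(),poly[:,1].max(),8):
    x=np.where(m[r])[0]
    if len(x)>20:
        a,b=inv(x[0],r,18),inv(x[-1],r,18); print(r,x[0],x[-1],"s",round(a[0],1),"tiles y",round(a[1],1),round(b[1],1),"mid",round((a[1]+b[1])/2,2))
E
python3 fin.py
```

```text
22.0333 [ 519.3 -139.8  237.1] [-0.  -0.6 -0.7] 85.40563773152984
expected panel corners px [[234.7, 160.1], [318.9, 160.1], [242.1, 322.9], [311.7, 322.9]] lip [[202.5, 160.9], [351.1, 160.9]]
170 245 311 s 7.1 tiles y -22.9 24.6 mid 0.86
178 244 311 s 13.0 tiles y -23.8 24.8 mid 0.5
186 267 310 s 19.0 tiles y -7.2 24.3 mid 8.56
194 244 288 s 25.0 tiles y -24.3 8.3 mid -8.0
202 243 308 s 31.2 tiles y -25.2 23.3 mid -0.99
210 246 310 s 37.5 tiles y -23.2 25.0 mid 0.88
218 245 309 s 43.9 tiles y -24.2 24.4 mid 0.12
226 245 310 s 50.4 tiles y -24.4 25.4 mid 0.51
234 245 310 s 57.1 tiles y -24.6 25.6 mid 0.51
242 246 308 s 63.8 tiles y -24.1 24.3 mid 0.12
250 245 309 s 70.7 tiles y -25.1 25.3 mid 0.12
258 280 308 s 77.7 tiles y 2.5 24.8 mid 13.63
```

Run:
```python
import cv2
h=cv2.cvtColor(cv2.imread("pics/fin.png"),cv2.COLOR_BGR2HSV)
for c in (245,262,290,306): print(c,[f"{r}:{h[r,c,0]}/{h[r,c,1]}/{h[r,c,2]}" for r in range(146,172,2)])
for r in (150,154,158): 
    x=[c for c in range(180,375) if h[r,c,1]>168]; print(r,x[0],x[-1],(x[0]+x[-1])/2)
```

```text
245 ['146:13/181/100', '148:12/179/104', '150:12/182/105', '152:13/183/103', '154:13/182/101', '156:12/185/102', '158:12/181/103', '160:12/178/103', '162:16/158/152', '164:17/151/177', '166:16/149/142', '168:12/173/125', '170:9/191/123']
262 ['146:12/188/99', '148:12/181/104', '150:12/183/106', '152:13/183/103', '154:13/185/102', '156:12/184/104', '158:12/180/105', '160:12/177/98', '162:15/155/135', '164:17/148/158', '166:17/148/159', '168:16/151/155', '170:10/178/119']
290 ['146:12/183/99', '148:12/181/103', '150:12/181/103', '152:12/185/102', '154:13/179/101', '156:13/184/101', '158:13/178/103', '160:13/180/98', '162:16/152/136', '164:17/149/154', '166:17/147/153', '168:17/145/153', '170:19/142/212']
306 ['146:12/183/99', '148:12/184/101', '150:12/183/102', '152:12/175/102', '154:13/187/97', '156:13/184/101', '158:13/182/101', '160:13/181/97', '162:16/156/126', '164:17/149/144', '166:16/149/144', '168:16/126/136', '170:17/83/141']
150 205 350 277.5
154 206 350 278.0
158 206 349 277.5
```

The panel sits against the lip with no gap, and it is centred and square. The gripper is clear, so I'm handing the job in.

```bash
python3 -c "
from cell import env
print(env.close_job())"
```

```text
the job is handed in; nothing more can be done
None
```

The ledge is on the middle rung, the larger panel rests square and centred against its lip with the tiles outward, and the job was handed in at about 22 s; the verdict was not returned.

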